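Refill the spacer-collar bin and hang it back on the louvred panel

ROBOT

A 6-joint arm with a two-finger parallel gripper is mounted at the origin on the work surface. World frame = base frame: x ahead of the robot, y to its left, z up, the work surface at z = 0. Lengths are in m, angles in rad, forces in N, time in s.
With the tool pointing down it reaches from about 0.35 to 0.975 m from the base axis. Payload 17.4 kg.
Tool frame: the origin (TCP) lies at the very end of the fingers, on their centre line; the grasp point (between the pads) lies 19 mm behind it; y points along the fingers, x is the direction in which the jaws open and shut, and the axes are right-handed (so a half turn about y gives the same grasp; the last joint's range is limited). The gripper opens to 85 mm and grips with 20 to 120 N. Pads are 22 mm wide; open, the fingers measure 114 mm over their backs; the gripper's body (76 mm by 85 mm) begins 54 mm behind the grasp point. The pads swing forward as they close: fully open they stand 13 mm farther back than shut.
Start: joints at [1.242, 0.116, 1.442, -0, 1.584, -0.038], TCP at [0.194, 0.647, 0.231] pointing down, gripper open.
Joint ranges: [-2.83, 2.83], [-0.83, 2.19], [0.07, 2.5], [-1.14, 4.28], [0.01, 3], [-2.97, 2.97]. Speed limits (rad/s): [1.89, 1.89, 2.22, 3.14, 3.14, 3.14].

INTERFACE

Orientations are given as a rotation vector (axis times angle).
In Python, from workcell import bot gives the robot as it stands. The module is installed in compiled form; this text tells all that it offers.
- The arm moves only by the shell command python3 -m creep 'ROWS' [OPENING] [FORCE]. ROWS is JSON, a list of rows, each an object of numbers: "x", "y", "z": the shift along the tool's x, y, z in m; "ax", "ay", "az": the turn, a rotation vector about the tool's x, y, z in degrees. A call has 1 to 12 rows; each row is the pose to reach, as a shift and turn from the pose measured when the call began, along the tool's axes at that moment; what a row does not reach only later rows make up. A row lasts 1/10 s, in which the tool goes at most 50 mm and 8.59 degrees, less where a joint would pass 70% of its speed; a pose out of reach is approached as far as the arm can. A call with a gripper value outside its range is refused whole. OPENING is the finger opening in m, from 0 to 0.0854, set as the call begins (- or left out, the last holds). The fingers move at their own pace and stop on an object; FORCE is the grip in N (left out, the last holds). Time passes only in rows, so rows that repeat a pose let the fingers close. It gives the time, the measured TCP pose, the force and the opening at its end, in the units of the state.
- bot.state(): the state, without advancing time (a new reading comes with each control period).
- bot.snapshot(name): name is "side" or "top" or "wrist"; returns (picture, depth): 420x560x3 uint8, red, green, blue; 420x560 float32, m along the optical axis (not along the pixel's ray), 0 where there is no reading.
- bot.camera_params(name): a dict with "fx", "fy", "cx", "cy" (pixels), "dist_coeffs" ([k1, k2, p1, p2, k3] as OpenCV has them; the pictures are not rectified), "world_from_camera" (4x4, takes a point from camera to world coordinates); the wrist camera has in their place "T_tool_cam" (4x4, takes a point from camera to tool coordinates, whose origin is the TCP and whose axes are the tool frame's). Camera axes: x right, y down, z forward; pixel columns grow to the right and rows downward; lengths in m; the calibration is good to about 2 mm. A picture is of the moment at which its call begins: read the wrist's pose just before it. camera_params takes no time and is no camera call.
- bot.finish_job(): hands the job in, once; it reports no verdict.
Trained networks look in the newest picture that a camera, given by its name, has taken for a name from the list of things; names that differ only in an ending like _2 or _b are one class to them, and where a whole thing is asked for, a point or a joint stands for the part that bears it (a point fixed in the world has none). Each returns a list of dicts, best first, with "conf" (0 to 1); they miss things now and then, are a little off and sometimes report something else, mostly with a low value. They report only what shows in the picture. A call takes as long as a camera call. They do not tell look-alikes from the thing itself.
- bot.regions_of(camera, thing): "pixels" (420x560 bool, what is visible of it) and "centre" ([column, row] in pixels, amid what is visible of it).
The state is a dict: "t": time; "q": joint angles; "qvel": joint speeds; "joint_efforts": joint torques, N m; "ee_pos": TCP position; "tool_rot": TCP orientation; "contact_force": force on the tool from outside, world axes, zero at the start; "wrist_torque": the same for the moment, N m; "gripper_width": finger opening in m.
Only numpy, scipy, OpenCV 4.12 (cv2) and the standard library are available. Lean on these libraries where they do the work, as an engineer would, in place of code of your own. Each camera call takes 0.05 s, during which the arm holds its last target. There are 200 camera calls.

TASK

Take the lipped bin down from the louvred panel and stand it on the rubber mat. There, thread every spacer collar that lies on the bench down the bin's post, widest at the bottom and narrowest on top, each fully home. Then hang the loaded bin back on the louvre rail so that its lip catches, keeping it upright throughout and leaving the other things on the bench where they are.

Things in the scene. Friction and masses are not known exactly. Their poses are not given: they have to be found in the camera images.
- bin: open green sheet-metal bin, 142 x 142 mm outside, back wall 60 mm high, front and sides 36 mm, walls and floor 4 mm, about 0.4 kg empty, hanging on the rail at the start. Origin: centre of its underside; z up, +x towards its back. A square post stands in the middle of its floor. The outside of the back wall is at x = +71 mm; at its top a 120 mm wide lip (along y) reaches back and down.
- post_top (a point): top of the bin's square wooden post, 68 mm above the bin's underside; axes as the bin's. The post is 18 mm wide (sides along x and y) up to 65 mm, then a 12 mm wide tip. Collars go on it; four make a stack up to 52 mm above the underside. The bin is best lifted by the exposed top of the post.
- bin_lip (a point): middle of the lower edge of the bin's lip, at x = +92 mm, 31 mm above the underside; axes as the bin's. The lip, 4 mm thick, leaves the back wall level (underside at 56 mm), turns straight down 9 mm from the wall, and from 45 mm height slants back to this edge, so that it guides itself over the rail as it drops. It lets go after a lift of about 30 mm.
- rail (a point): middle of the top edge of the louvre rail, a fixed upturned steel strip 340 mm long (along y), 3 mm thick, 160 mm above the bench. +x points into the panel, -x out to the free side where the bin hangs, z up. Behind it lies a 20 mm wide, 36 mm deep trough for the lip, then the panel sheet. Hung well, the lip's edge is at about x = +15, z = -25 mm.
- panel: fixed upright grey panel, 360 mm wide, 190 mm high, carrying the rail; origin at its foot in the plane of its front sheet, axes as the rail's (rail at x = -21.5 mm). A rest bar for the bin's back, 103 to 120 mm high, stands out to x = -25 mm. Hung well, the bin has its back to the panel, nearly level, centre at x = -98 mm, underside 104 mm high, within 110 mm of the rail's middle.
- mat: flat black rubber mat, 200 x 200 x 4 mm, fixed on the bench; origin at the centre of its underside. The bin stands near its middle (within 50 mm), any way round, while it is loaded.
- collar_70: plain aluminium spacer collar (flat ring), 70 mm outside diameter, 32 mm hole, 12 mm thick, lying flat on the bench at the start; origin at the centre of its underside, z along its axis. May be absent in a given start.
- collar_62: plain aluminium spacer collar (flat ring), 62 mm outside diameter, 32 mm hole, 12 mm thick, lying flat on the bench at the start; origin at the centre of its underside, z along its axis. May be absent in a given start.
- collar_54: plain aluminium spacer collar (flat ring), 54 mm outside diameter, 32 mm hole, 12 mm thick, lying flat on the bench at the start; origin at the centre of its underside, z along its axis. May be absent in a given start.
- collar_46: plain aluminium spacer collar (flat ring), 46 mm outside diameter, 32 mm hole, 12 mm thick, lying flat on the bench at the start; origin at the centre of its underside, z along its axis. May be absent in a given start.
- plane: wooden hand plane with a horn, 240 x 65 mm, up to 145 mm high; a bystander, to be left where it is. Origin: middle of its underside.
- mallet: wooden mallet lying on its side, 270 mm long, head 120 x 65 x 75 mm; a bystander, to be left where it is. Origin: middle of its underside.
- square: try square lying flat, about 220 x 120 mm, 18 mm high; a bystander, to be left where it is. Origin: middle of its underside.
- glue: standing white glue bottle, 60 mm across, 150 mm high; a bystander, to be left where it is. Origin: middle of its underside.
- offcut: wooden offcut, 60 x 36 x 22 mm; a bystander, to be left where it is. Origin: middle of its underside.
- chisel: wooden-handled driver lying flat, 220 mm long; a bystander, to be left where it is. Origin: middle of its underside.
- tape: yellow tape measure, 70 x 65 x 38 mm; a bystander, to be left where it is. Origin: middle of its underside.
Things that resemble listed ones, but are neither listed nor needed, are in the scene too. What is shaped like the collar_70 but orange or purple is not meant.

How it is judged:
On the way, in this order (a step that is already met when the one before it is completed fails the run):
1. the bin has been taken down and stands upright on the mat (horizontal distance between bin and mat below 0.05 m and height (world z) of bin below 0.008 m and angle between bin's own z axis and vertical below 0.05 rad and contact force between the fingers and bin below 0.5 N), for 0.2 s.
2. with the bin standing on the mat, every collar present is on the post, fully home, each wider one below the narrower ones (horizontal distance between bin and mat below 0.05 m and height (world z) of bin below 0.008 m and angle between bin's own z axis and vertical below 0.05 rad and x of collar_70 in the frame of bin between -0.008 and 0.008 m and y of collar_70 in the frame of bin between -0.008 and 0.008 m and angle between the z axis of each of collar_70, collar_62, collar_54, collar_46 and the z axis of bin, either way round below 0.09 rad and z of collar_70 in the frame of bin between 0.001 and 0.0075 m and x of collar_62 in the frame of bin between -0.008 and 0.008 m and y of collar_62 in the frame of bin between -0.008 and 0.008 m and z of each of collar_62, collar_54, collar_46 in the frame of collar_70 above 0.008 m and (z of collar_62 in the frame of bin between 0.001 and 0.0075 m or z of collar_62 in the frame of collar_70 between 0.008 and 0.0155 m) and x of collar_54 in the frame of bin between -0.008 and 0.008 m and y of collar_54 in the frame of bin between -0.008 and 0.008 m and z of each of collar_54, collar_46 in the frame of collar_62 above 0.008 m and (z of collar_54 in the frame of bin between 0.001 and 0.0075 m or z of collar_54 in the frame of collar_70 between 0.008 and 0.0155 m or z of collar_54 in the frame of collar_62 between 0.008 and 0.0155 m) and x of collar_46 in the frame of bin between -0.008 and 0.008 m and y of collar_46 in the frame of bin between -0.008 and 0.008 m and z of collar_46 in the frame of collar_54 above 0.008 m and (z of collar_46 in the frame of bin between 0.001 and 0.0075 m or z of collar_46 in the frame of collar_70 between 0.008 and 0.0155 m or z of collar_46 in the frame of collar_62 between 0.008 and 0.0155 m or z of collar_46 in the frame of collar_54 between 0.008 and 0.0155 m)), for 0.2 s.
At the end, for the whole second after the job is handed in: The bin hangs at rest, lip edge 6-24 mm behind the rail and 17-31 mm below its top, tilt under 0.15 rad, within 112 mm of the rail's middle. Every collar present is on the post (8 mm, 0.09 rad), narrower above wider, each within 3.5 mm of resting on the floor or a wider collar (x of bin_lip in the frame of rail between 0.006 and 0.024 m and z of bin_lip in the frame of rail between -0.031 and -0.017 m and y of bin_lip in the frame of rail between -0.112 and 0.112 m and angle between bin's own z axis and vertical below 0.15 rad and linear speed of bin below 0.02 m/s and x of collar_70 in the frame of bin between -0.008 and 0.008 m and y of collar_70 in the frame of bin between -0.008 and 0.008 m and angle between the z axis of each of collar_70, collar_62, collar_54, collar_46 and the z axis of bin, either way round below 0.09 rad and z of collar_70 in the frame of bin between 0.001 and 0.0075 m and x of collar_62 in the frame of bin between -0.008 and 0.008 m and y of collar_62 in the frame of bin between -0.008 and 0.008 m and z of each of collar_62, collar_54, collar_46 in the frame of collar_70 above 0.008 m and (z of collar_62 in the frame of bin between 0.001 and 0.0075 m or z of collar_62 in the frame of collar_70 between 0.008 and 0.0155 m) and x of collar_54 in the frame of bin between -0.008 and 0.008 m and y of collar_54 in the frame of bin between -0.008 and 0.008 m and z of each of collar_54, collar_46 in the frame of collar_62 above 0.008 m and (z of collar_54 in the frame of bin between 0.001 and 0.0075 m or z of collar_54 in the frame of collar_70 between 0.008 and 0.0155 m or z of collar_54 in the frame of collar_62 between 0.008 and 0.0155 m) and x of collar_46 in the frame of bin between -0.008 and 0.008 m and y of collar_46 in the frame of bin between -0.008 and 0.008 m and z of collar_46 in the frame of collar_54 above 0.008 m and (z of collar_46 in the frame of bin between 0.001 and 0.0075 m or z of collar_46 in the frame of collar_70 between 0.008 and 0.0155 m or z of collar_46 in the frame of collar_62 between 0.008 and 0.0155 m or z of collar_46 in the frame of collar_54 between 0.008 and 0.0155 m)); the robot touches nothing.
It fails at once if the bin tipped by more than 0.6 rad (angle between bin's own z axis and vertical above 0.6 rad).
It fails at once if another thing on the bench was moved by more than 40 mm (distance of any of plane, mallet, square, glue, offcut, chisel, tape from where it was at the start of the episode above 0.04 m).
Of collar_70, collar_62, collar_54, collar_46 only 3 to 4 are there at a start; the rules pass over those that are not, and their reading is None.
At some moment in a run one of collar_70, collar_62, collar_54, collar_46 may be knocked a few centimetres aside while the robot is not near it.
It also fails if it takes over 200 s, if anything falls off the work surface, if the arm or the gripper's body presses on something with over 40 N, if the wrist force passes 120 N, or if a joint passes its speed limit or range.

## Working session

There is one attempt and no reset: what is moved stays moved. The work goes in short steps, Python scripts to look and compute and a shell command to move; the robot and the scene stay as the last step left them, time stands still between calls to the robot, and variables do not carry over. Pictures are saved under pics/ and viewed, about 12 in all and at most 16, crops included, and the job is handed in when it is done.

```bash
mkdir -p pics
cat > h.py <<'E'
import numpy as np, cv2
from scipy.spatial.transform import Rotation as R
from workcell import bot
def pose():
    s=bot.state(); T=np.eye(4); T[:3,:3]=R.from_rotvec(s["tool_rot"]).as_matrix(); T[:3,3]=s["ee_pos"]; return T
def snap(cam,save=None):
    T=pose(); im,d=bot.snapshot(cam); p=bot.camera_params(cam)
    W=p["world_from_camera"] if cam!="wrist" else T@np.array(p["T_tool_cam"])
    if save: cv2.imwrite(f"pics/{save}.png",im[:,:,::-1])
    return im,d,p,np.array(W)
def cloud(d,p,W):
    """world coords per pixel, nan where no depth"""
    h,w=d.shape; v,u=np.mgrid[:h,:w]
    K=np.array([[p["fx"],0,p["cx"]],[0,p["fy"],p["cy"]],[0,0,1.]])
    n=cv2.undistortPoints(np.stack([u,v],-1).reshape(-1,1,2).astype(np.float64),K,np.array(p["dist_coeffs"])).reshape(h,w,2)
    X=np.concatenate([n*d[...,None],d[...,None]],-1)
    X=X@W[:3,:3].T+W[:3,3]; X[d<=0]=np.nan; return X
def totool(dw):
    """world shift to tool axes"""
    return pose()[:3,:3].T@np.array(dw)
E
python3 - <<'E'
from h import *
s=bot.state(); print({k:np.round(v,3).tolist() for k,v in s.items()}); print(np.round(pose(),3))
print({k:np.round(v,3).tolist() for k,v in bot.camera_params("wrist").items()})
names="bin panel mat collar_70 collar_62 collar_54 collar_46 plane mallet square glue offcut chisel tape".split()
for c in ("top","side"):
    im,d,p,W=snap(c,c+"0"); X=cloud(d,p,W); print(c,np.round(W[:3,3],2))
    for n in names:
        for r in bot.regions_of(c,n)[:3]:
            m=r["pixels"]; P=X[m]; print(n,round(r["conf"],2),np.round(r["centre"]),m.sum(),"med",np.round(np.nanmedian(P,0),3),"lo",np.round(np.nanpercentile(P,3,axis=0),3),"hi",np.round(np.nanpercentile(P,97,axis=0),3))
E
```

```text
{'t': 0.0, 'q': [1.242, 0.116, 1.442, 0.0, 1.584, -0.038], 'qvel': [-0.0, 0.001, 0.0, -0.001, 0.0, 0.0], 'joint_efforts': [0.0, -73.197, -63.248, -0.0, 0.006, -0.0], 'ee_pos': [0.193, 0.646, 0.231], 'tool_rot': [-1.333, -0.992, 0.993], 'contact_force': [-0.182, -0.298, -0.389], 'wrist_torque': [0.021, 0.011, 0.027], 'gripper_width': 0.085}
[[ 0.287 -0.    -0.958  0.193]
 [ 0.958 -0.001  0.287  0.646]
 [-0.001 -1.     0.     0.231]
 [ 0.     0.     0.     1.   ]]
{'fx': 304.272, 'fy': 304.272, 'cx': 275.05, 'cy': 211.642, 'dist_coeffs': [-0.007, 0.0, 0.0, 0.0, 0.0], 'T_tool_cam': [[1.0, -0.0, -0.0, 0.0], [0.0, -0.256, 0.967, -0.143], [-0.0, -0.967, -0.256, 0.065], [0.0, 0.0, 0.0, 1.0]]}
top [0.42 0.03 1.38]
bin 0.89 [433. 212.] 3696 med [ 0.522 -0.337  0.105] lo [ 0.456 -0.4    0.096] hi [ 0.59  -0.255  0.165]
panel 0.87 [465. 237.] 3478 med [ 0.455 -0.42   0.137] lo [ 0.323 -0.513  0.005] hi [ 0.671 -0.388  0.19 ]
panel 0.49 [432. 210.] 3755 med [ 0.523 -0.337  0.105] lo [ 0.456 -0.401  0.096] hi [ 0.59  -0.254  0.165]
panel 0.2 [254. 287.] 659 med [0.348 0.13  0.036] lo [0.314 0.097
[... 4783 characters left out ...]
quare 0.24 [364. 316.] 4521 med [ 0.52  -0.32   0.109] lo [ 0.452 -0.402  0.096] hi [ 0.592 -0.255  0.164]
glue 0.84 [229. 153.] 612 med [0.537 0.489 0.069] lo [0.513 0.478 0.004] hi [0.565 0.513 0.147]
offcut 0.6 [256. 203.] 245 med [0.527 0.246 0.02 ] lo [0.499 0.23  0.002] hi [0.558 0.273 0.025]
offcut 0.24 [232. 152.] 625 med [0.537 0.489 0.069] lo [0.514 0.478 0.005] hi [0.568 0.52  0.147]
chisel 0.78 [171. 221.] 238 med [0.271 0.261 0.022] lo [ 0.26   0.216 -0.001] hi [0.284 0.351 0.027]
tape 0.57 [209. 240.] 566 med [0.346 0.114 0.035] lo [0.313 0.093 0.009] hi [0.381 0.151 0.04 ]
tape 0.29 [365. 320.] 4554 med [ 0.519 -0.319  0.109] lo [ 0.452 -0.402  0.096] hi [ 0.592 -0.254  0.164]
```

```bash
cd pics; python3 -c "
import cv2
a=cv2.imread('top0.png');cv2.imwrite('top0b.png',cv2.resize(a,(800,600),interpolation=cv2.INTER_CUBIC))"
```

```text
(no output)
```

View pics/top0b.png

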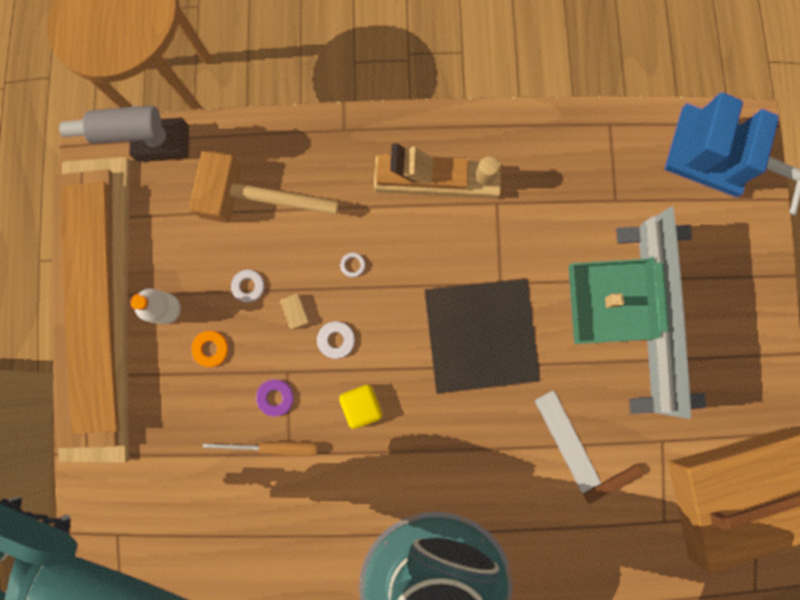

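The view shows the bin at (615,300) with its post, the panel at about (665,310) and the mat at (482,335). The aluminium rings are at (335,340), (247,286) and (352,264). The look-alikes are the orange ring at (210,349) and the purple one at (275,398). By description the three silver rings are the collars, so one of the four sizes is missing. Next I measure their diameters and the bin and panel poses.

```bash
cat > m.py <<'E'
from h import *
def rings(im,d,p,W,roi=None):
    """bright grey blobs about 12 mm high: centre, outer diameter on the z=12mm plane"""
    X=cloud(d,p,W); hsv=cv2.cvtColor(im,cv2.COLOR_RGB2HSV)
    m=((hsv[...,1]<70)&(hsv[...,2]>110)&(X[...,2]<.03)&(X[...,1]>-.0)&(X[...,0]>.33)).astype(np.uint8)
    n,l,st,c=cv2.connectedComponentsWithStats(m)
    for i in range(1,n):
        if st[i,4]<60: continue
        v,u=np.nonzero(l==i); K=np.array([[p["fx"],0,p["cx"]],[0,p["fy"],p["cy"]],[0,0,1.]])
        q=cv2.undistortPoints(np.stack([u,v],-1).reshape(-1,1,2).astype(float),K,np.array(p["dist_coeffs"])).reshape(-1,2)
        r=np.c_[q,np.ones(len(q))]@W[:3,:3].T; P=W[:3,3]+r*((.012-W[2,3])/r[:,2])[:,None]
        h=cv2.convexHull((P[:,:2]*1e3).astype(np.float32)); A=cv2.contourArea(h); (cx,cy),rr=cv2.minEnclosingCircle(h)
        print("blob",st[i].tolist(),"centre",round(cx/1e3,4),round(cy/1e3,4),"diam circ",round(2*rr,1),"diam area",round(2*np.sqrt(A/np.pi),1),"z",np.round(np.nanmedian(X[l==i][:,2]),4))
E
python3 - <<'E'
from m import *
im,d,p,W=snap("top"); rings(im,d,p,W)
X=cloud(d,p,W); hsv=cv2.cvtColor(im,cv2.COLOR_RGB2HSV)
g=(hsv[...,0]>50)&(hsv[...,0]<95)&(hsv[...,1]>80)&(X[...,1]<-.2)&(X[...,2]>.09)
P=X[g]; print("bin rect",cv2.minAreaRect((P[(P[:,2]<.145),:2]*1e3).astype(np.float32)), "all",cv2.minAreaRect((P[:,:2]*1e3).astype(np.float32)))
hi=P[P[:,2]>.158]; print("backwall top",np.round(hi.min(0),3),np.round(hi.max(0),3),np.median(hi[:,2]), "line",np.polyfit(hi[:,0],hi[:,1],1))
fl=P[P[:,2]<.113]; print("floor z",np.median(fl[:,2]))
b=np.nanmedian
Q=X[(X[...,2]>.16)&(X[...,2]<.18)&(X[...,1]>-.35)&(X[...,1]<-.25)]; print("post",len(Q),np.round(Q.mean(0),4))
q=X[(X[...,2]>.183)&(X[...,2]<.2)&(X[...,1]<-.35)&(X[...,0]>.25)&(X[...,0]<.75)]; print("panel top",len(q),np.polyfit(q[:,0],q[:,1],1),np.round(q.min(0),3),np.round(q.max(0),3))
mm=(hsv[...,2]<60)&(X[...,2]<.012)&(np.abs(X[...,1]+.1)<.13)&(np.abs(X[...,0]-.475)<.13); print("mat",cv2.minAreaRect((X[mm][:,:2]*1e3).astype(np.float32)))
E
```

```text
blob [238, 177, 18, 17, 149] centre 0.6171 0.1404 diam circ 47.1 diam area 45.4 z 0.0101
blob [162, 189, 23, 22, 331] centre 0.5822 0.3437 diam circ 64.5 diam area 61.5 z 0.011
blob [222, 225, 26, 26, 450] centre 0.4745 0.176 diam circ 71.5 diam area 69.2 z 0.0111
bin rect ((523.2244262695312, -333.5287780761719), (137.12777709960938, 165.27322387695312), 1.3798134326934814) all ((523.2244262695312, -333.5287780761719), (137.12777709960938, 165.27322387695312), 1.3798134326934814)
backwall top [ 0.457 -0.406  0.158] [ 0.59  -0.386  0.169] 0.1634714503885022 line [ 0.01938071 -0.40539882]
floor z 0.10264973891177231
post 47 [ 0.5229 -0.3198  0.1645]
panel top 377 [ 0.02328773 -0.4349619 ] [ 0.318 -0.431  0.183] [ 0.677 -0.417  0.198]
mat ((478.9380187988281, -153.5275115966797), (7.374334335327148, 29.442947387695312), 38.768314361572266)
```

Diameters read 69–71 mm, 62–64 mm and 45–47 mm, so collars 70, 62 and 46 are present and 54 is absent. Now I move above the bin, jaws parallel to the panel.

```bash
python3 -m creep '[{"x":-0.415,"y":-0.08,"z":-0.297,"ay":72},{"x":-0.415,"y":-0.08,"z":-0.297,"ay":72},{"x":-0.415,"y":-0.08,"z":-0.297,"ay":72},{"x":-0.415,"y":-0.08,"z":-0.297,"ay":72},{"x":-0.415,"y":-0.08,"z":-0.297,"ay":72},{"x":-0.415,"y":-0.08,"z":-0.297,"ay":72},{"x":-0.415,"y":-0.08,"z":-0.297,"ay":72},{"x":-0.415,"y":-0.08,"z":-0.297,"ay":72},{"x":-0.415,"y":-0.08,"z":-0.297,"ay":72},{"x":-0.415,"y":-0.08,"z":-0.297,"ay":72},{"x":-0.415,"y":-0.08,"z":-0.297,"ay":72},{"x":-0.415,"y":-0.08,"z":-0.297,"ay":72}]' 0.05 60
cat > w.py <<'E'
import sys
from h import *
T=pose(); t=np.array([float(a) for a in sys.argv[1:4]]); print("tool shift",np.round(T[:3,:3].T@(t-T[:3,3]),4),"TCP",np.round(T[:3,3],4),"jaw yaw deg",round(np.degrees(np.arctan2(T[1,0],T[0,0])),2),"t",bot.state()["t"])
E
python3 w.py 0.523 -0.32 0.30
```

```text
tool shift [-0.8316 -0.0687 -0.5928] TCP [0.1935 0.6467 0.2313] jaw yaw deg 73.34 t 1.55invalid input
```

```bash
python3 -m creep '[{"x":-0.04,"y":-0.02,"z":-0.02,"ay":7}]' 0.05 60; python3 -m creep '[{"x":-0.04,"y":-0.02,"z":-0.02,"ay":7},{"x":-0.08,"y":-0.04,"z":-0.04,"ay":14}]'
```

```text
invalid input
invalid input
```

```bash
python3 -m creep '[{"x":-0.04,"y":-0.02,"z":-0.02,"ax":0,"ay":7,"az":0}]'; echo; python3 -m creep '[{"x":-0.02}]' ; echo; python3 -m creep 2>&1 | head
```

```text
t: 1.65
ee_pos: [0.2004, 0.6037, 0.2466]
tool_rot: [-1.38, -0.897, 0.906]
contact_force: [0.6, -0.1, -0.0]
gripper_width: 0.0849


invalid inputinvalid input
```

```bash
python3 -m creep '[{"x":-0.37,"y":-0.07,"z":-0.4,"ax":0,"ay":65,"az":0},{"x":-0.37,"y":-0.07,"z":-0.4,"ax":0,"ay":65,"az":0},{"x":-0.37,"y":-0.07,"z":-0.4,"ax":0,"ay":65,"az":0},{"x":-0.37,"y":-0.07,"z":-0.4,"ax":0,"ay":65,"az":0},{"x":-0.37,"y":-0.07,"z":-0.4,"ax":0,"ay":65,"az":0},{"x":-0.37,"y":-0.07,"z":-0.4,"ax":0,"ay":65,"az":0},{"x":-0.37,"y":-0.07,"z":-0.4,"ax":0,"ay":65,"az":0},{"x":-0.37,"y":-0.07,"z":-0.4,"ax":0,"ay":65,"az":0},{"x":-0.37,"y":-0.07,"z":-0.4,"ax":0,"ay":65,"az":0},{"x":-0.37,"y":-0.07,"z":-0.4,"ax":0,"ay":65,"az":0},{"x":-0.37,"y":-0.07,"z":-0.4,"ax":0,"ay":65,"az":0},{"x":-0.37,"y":-0.07,"z":-0.4,"ax":0,"ay":65,"az":0}]' 0.05 60
python3 w.py 0.523 -0.32 0.30
```

```text
t: 2.85
ee_pos: [0.4206, 0.1006, 0.3197]
tool_rot: [-1.578, -0.013, 0.016]
contact_force: [-0.5, 1.5, -0.6]
gripper_width: 0.05
tool shift [ 0.0946  0.0224 -0.4223] TCP [0.4206 0.1006 0.3197] jaw yaw deg 1.06 t 2.85
```

```bash
python3 -m creep '[{"x":0.095,"y":0.022,"z":-0.422,"ax":0,"ay":0,"az":0},{"x":0.095,"y":0.022,"z":-0.422,"ax":0,"ay":0,"az":0},{"x":0.095,"y":0.022,"z":-0.422,"ax":0,"ay":0,"az":0},{"x":0.095,"y":0.022,"z":-0.422,"ax":0,"ay":0,"az":0},{"x":0.095,"y":0.022,"z":-0.422,"ax":0,"ay":0,"az":0},{"x":0.095,"y":0.022,"z":-0.422,"ax":0,"ay":0,"az":0},{"x":0.095,"y":0.022,"z":-0.422,"ax":0,"ay":0,"az":0},{"x":0.095,"y":0.022,"z":-0.422,"ax":0,"ay":0,"az":0},{"x":0.095,"y":0.022,"z":-0.422,"ax":0,"ay":0,"az":0},{"x":0.095,"y":0.022,"z":-0.422,"ax":0,"ay":0,"az":0},{"x":0.095,"y":0.022,"z":-0.422,"ax":0,"ay":0,"az":0},{"x":0.095,"y":0.022,"z":-0.422,"ax":0,"ay":0,"az":0}]'
cat > binm.py <<'E'
from m import *
def binmeas(save=None,zf=0.0):
    im,d,p,W=snap("wrist",save); X=cloud(d,p,W); hsv=cv2.cvtColor(im,cv2.COLOR_RGB2HSV)
    g=(hsv[...,0]>50)&(hsv[...,0]<95)&(hsv[...,1]>80)
    P=X[g]; z0=np.nanmin(P[:,2]); fz=np.nanpercentile(P[:,2],10)
    print("z percentiles",np.round(np.nanpercentile(P[:,2],[1,10,50,90,99]),4))
    top=P[P[:,2]>fz+.050]; print("backwall/lip top n",len(top)); 
    if len(top): print(np.round(top.min(0),4),np.round(top.max(0),4),"slope",np.polyfit(top[:,0],top[:,1],1))
    r=P[(P[:,2]>fz+.028)&(P[:,2]<fz+.036)]; print("rims n",len(r),"x",np.round(np.percentile(r[:,0],[1,99]),4),"y",np.round(np.percentile(r[:,1],[1,99]),4))
    w=(~g)&(hsv[...,0]<30)&(hsv[...,1]>40)&(X[...,2]>fz+.056)&(X[...,2]<fz+.070)
    n,l,st,c=cv2.connectedComponentsWithStats(w.astype(np.uint8))
    for i in range(1,n):
        if st[i,4]>40:
            Q=X[l==i]; print("post?",st[i].tolist(),np.round(np.median(Q,0),4),"rect",cv2.minAreaRect((Q[Q[:,2]>np.median(Q[:,2])-.003][:,:2]*1e3).astype(np.float32)))
    return im,X
E
python3 - <<'E'
from binm import *
im,X=binmeas("w1")
E
python3 w.py 0.523 -0.32 0.30
```

```text
t: 4.05
ee_pos: [0.5235, -0.3187, 0.3007]
tool_rot: [-1.578, -0.014, 0.016]
contact_force: [-0.7, 0.1, 0.3]
gripper_width: 0.0501
z percentiles [0.0992 0.1007 0.1052 0.1628 0.1648]
backwall/lip top n 1895
[ 0.4727 -0.4036  0.1508] [ 0.5755 -0.3086  0.3065] slope [ 0.00724873 -0.39667517]
rims n 890 x [0.4532 0.5928] y [-0.3912 -0.2525]
post? [267, 193, 19, 20, 375] [ 0.5236 -0.3194  0.1641] rect ((523.62646484375, -320.36993408203125), (17.1480655670166, 17.710630416870117), 0.8900519013404846)
tool shift [-0.0005  0.0009 -0.0014] TCP [ 0.5235 -0.3186  0.3009] jaw yaw deg 1.12 t 4.1
```

View pics/w1.png

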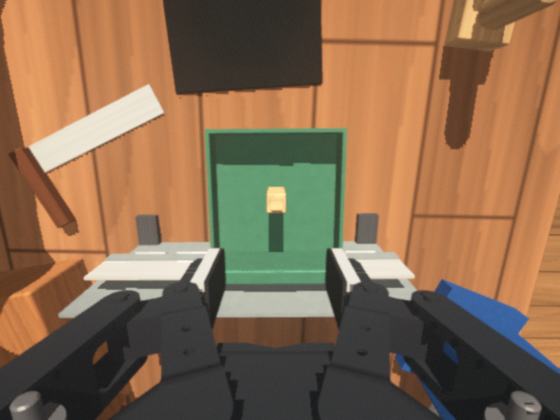

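The picture shows the bin square to the view, post top at (276,200), rail and panel at row 270, and open fingers on both sides. Post at (0.5236,-0.320), consistent with the top camera. Now descend onto the post and grip.

```bash
python3 -m creep '[{"x":0,"y":0.04,"z":-0.001,"ax":0.4,"ay":0,"az":0},{"x":0,"y":0.08,"z":-0.001,"ax":0.4,"ay":0,"az":0},{"x":0,"y":0.11,"z":-0.001,"ax":0.4,"ay":0,"az":0},{"x":0,"y":0.13,"z":-0.001,"ax":0.4,"ay":0,"az":0},{"x":0,"y":0.15,"z":-0.001,"ax":0.4,"ay":0,"az":0},{"x":0,"y":0.17,"z":-0.001,"ax":0.4,"ay":0,"az":0},{"x":0,"y":0.17,"z":-0.001,"ax":0.4,"ay":0,"az":0}]' 0.05 60
python3 -m creep '[{"x":0,"y":0,"z":0,"ax":0,"ay":0,"az":0},{"x":0,"y":0,"z":0,"ax":0,"ay":0,"az":0},{"x":0,"y":0,"z":0,"ax":0,"ay":0,"az":0},{"x":0,"y":0,"z":0,"ax":0,"ay":0,"az":0},{"x":0,"y":0,"z":0,"ax":0,"ay":0,"az":0},{"x":0,"y":0,"z":0,"ax":0,"ay":0,"az":0}]' 0.0 60
python3 w.py 0.523 -0.32 0.13
```

```text
t: 4.8
ee_pos: [0.5226, -0.3192, 0.1288]
tool_rot: [-1.569, -0.014, 0.019]
contact_force: [0.1, 0.1, -0.6]
gripper_width: 0.0499
t: 5.4
ee_pos: [0.5235, -0.3189, 0.1303]
tool_rot: [-1.569, -0.016, 0.018]
contact_force: [2.6, 4.5, 3.2]
gripper_width: 0.0172
tool shift [-0.0005  0.0003 -0.0011] TCP [ 0.5235 -0.3189  0.1303] jaw yaw deg 1.22 t 5.4
```

```bash
python3 -m creep '[{"x":0,"y":-0.01,"z":0,"ax":0,"ay":0,"az":0},{"x":0,"y":-0.02,"z":0,"ax":0,"ay":0,"az":0},{"x":0,"y":-0.03,"z":0,"ax":0,"ay":0,"az":0},{"x":0,"y":-0.04,"z":0,"ax":0,"ay":0,"az":0},{"x":0,"y":-0.05,"z":0,"ax":0,"ay":0,"az":0},{"x":0,"y":-0.055,"z":0,"ax":0,"ay":0,"az":0},{"x":0,"y":-0.055,"z":0,"ax":0,"ay":0,"az":0}]' 0.0 60
python3 - <<'E'
from binm import *
binmeas()
im,d,p,W=snap("side","s1")
m=bot.regions_of("top","mat")
im,d,p,W=snap("top"); X=cloud(d,p,W); r=bot.regions_of("top","mat")[0]["pixels"]; print("mat",cv2.minAreaRect((X[r&(X[...,2]<.012)][:,:2]*1e3).astype(np.float32)))
E
```

```text
t: 6.1
ee_pos: [0.5237, -0.3191, 0.1863]
tool_rot: [-1.57, -0.016, 0.017]
contact_force: [0.4, 0.6, -5.0]
gripper_width: 0.0175
z percentiles [0.1535 0.1546 0.157  0.1856 0.1912]
backwall/lip top n 22
[ 0.4792 -0.3273  0.2286] [ 0.5675 -0.3058  0.256 ] slope [ 0.01640768 -0.32120577]
rims n 4275 x [0.4523 0.5932] y [-0.3641 -0.2518]
post? [247, 263, 56, 65, 2652] [ 0.5234 -0.3171  0.2208] rect ((523.3334350585938, -318.69073486328125), (21.286434173583984, 23.58075714111328), 1.9976423978805542)
mat ((475.4413146972656, -101.8165054321289), (201.72897338867188, 199.8799285888672), 4.748238563537598)
```

View pics/s1.png

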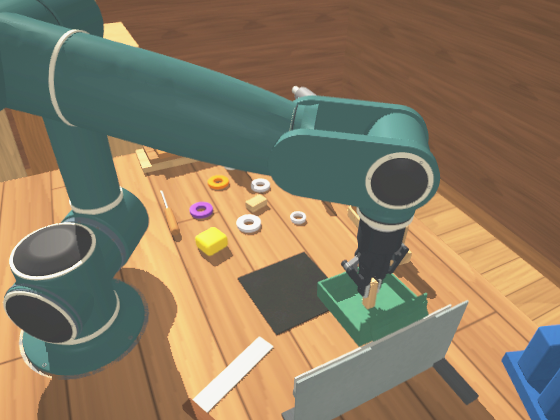

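Side view: bin at (370,305) is clear of the rail and level; mat centre is (0.475,-0.102). Carry it there.

```bash
python3 -m creep '[{"x":0,"y":0,"z":0.02,"ax":0,"ay":0,"az":0},{"x":-0.01,"y":0,"z":0.05,"ax":0,"ay":0,"az":0},{"x":-0.02,"y":0,"z":0.08,"ax":0,"ay":0,"az":0},{"x":-0.03,"y":0,"z":0.12,"ax":0,"ay":0,"az":0},{"x":-0.04,"y":0.02,"z":0.16,"ax":0,"ay":0,"az":0},{"x":-0.045,"y":0.05,"z":0.19,"ax":0,"ay":0,"az":0},{"x":-0.045,"y":0.08,"z":0.21,"ax":0,"ay":0,"az":0},{"x":-0.045,"y":0.105,"z":0.217,"ax":0,"ay":0,"az":0},{"x":-0.045,"y":0.125,"z":0.217,"ax":0,"ay":0,"az":0},{"x":-0.045,"y":0.14,"z":0.217,"ax":0,"ay":0,"az":0},{"x":-0.045,"y":0.148,"z":0.217,"ax":0,"ay":0,"az":0},{"x":-0.045,"y":0.148,"z":0.217,"ax":0,"ay":0,"az":0}]' 0.0 60
python3 w.py 0.475 -0.102 0.03
```

```text
t: 7.55
ee_pos: [0.4735, -0.1026, 0.037]
tool_rot: [-1.569, -0.015, 0.018]
contact_force: [0.1, 0.4, -3.9]
gripper_width: 0.017
tool shift [0.0016 0.007  0.0006] TCP [ 0.4735 -0.1026  0.037 ] jaw yaw deg 1.19 t 7.55
```

```bash
python3 -m creep '[{"x":0,"y":0.002,"z":0,"ax":0,"ay":0,"az":0},{"x":0,"y":0.004,"z":0,"ax":0,"ay":0,"az":0},{"x":0,"y":0.006,"z":0,"ax":0,"ay":0,"az":0},{"x":0,"y":0.007,"z":0,"ax":0,"ay":0,"az":0},{"x":0,"y":0.007,"z":0,"ax":0,"ay":0,"az":0}]' 0.0 60
```

```text
t: 8.05
ee_pos: [0.4746, -0.1031, 0.0357]
tool_rot: [-1.57, -0.016, 0.016]
contact_force: [-33.6, 7.6, 63.4]
gripper_width: 0.0172
```

```bash
python3 -m creep '[{"x":0,"y":-0.001,"z":0,"ax":0,"ay":0,"az":0},{"x":0,"y":-0.001,"z":0,"ax":0,"ay":0,"az":0}]'; python3 -m creep '[{"x":0,"y":0,"z":0,"ax":0,"ay":0,"az":0},{"x":0,"y":0,"z":0,"ax":0,"ay":0,"az":0},{"x":0,"y":0,"z":0,"ax":0,"ay":0,"az":0},{"x":0,"y":0,"z":0,"ax":0,"ay":0,"az":0}]' 0.05 
python3 -m creep '[{"x":0,"y":-0.05,"z":0,"ax":0,"ay":0,"az":0},{"x":0,"y":-0.1,"z":0,"ax":0,"ay":0,"az":0},{"x":0,"y":-0.15,"z":0,"ax":0,"ay":0,"az":0},{"x":0,"y":-0.19,"z":0,"ax":0,"ay":0,"az":0},{"x":0,"y":-0.19,"z":0,"ax":0,"ay":0,"az":0},{"x":0,"y":-0.19,"z":0,"ax":0,"ay":0,"az":0}]'
python3 - <<'E'
from binm import *
binmeas("w2")
E
```

```text
t: 8.25
ee_pos: [0.4754, -0.1034, 0.0381]
tool_rot: [-1.57, -0.018, 0.014]
contact_force: [0.2, 0.1, -4.3]
gripper_width: 0.0171
t: 8.65
ee_pos: [0.4754, -0.1033, 0.0379]
tool_rot: [-1.57, -0.018, 0.014]
contact_force: [-0.0, -0.8, -0.6]
gripper_width: 0.0496
t: 9.25
ee_pos: [0.4751, -0.1035, 0.2282]
tool_rot: [-1.57, -0.019, 0.013]
contact_force: [-0.2, 0.1, -0.3]
gripper_width: 0.0501
z percentiles [0.0064 0.0072 0.0085 0.0592 0.0649]
backwall/lip top n 1512
[ 0.4213 -0.1897  0.0572] [ 0.5318 -0.0941  0.233 ] slope [ 0.01032641 -0.18358497]
rims n 1493 x [0.4036 0.5451] y [-0.1739 -0.0343]
post? [545, 135, 15, 44, 324] [ 0.7551 -0.0652  0.0644] rect ((753.7323608398438, -58.027706146240234), (13.841519355773926, 43.58460235595703), 10.373231887817383)
post? [267, 190, 17, 19, 310] [ 0.475  -0.1049  0.0696] rect ((475.0304870605469, -105.7283935546875), (16.380146026611328, 18.11289405822754), 0.8076251745223999)
post? [540, 197, 20, 36, 377] [ 0.7575 -0.1137  0.07  ] rect ((760.9633178710938, -116.26168060302734), (13.384871482849121, 35.10480499267578), 2.2086706161499023)
```

View pics/w2.png

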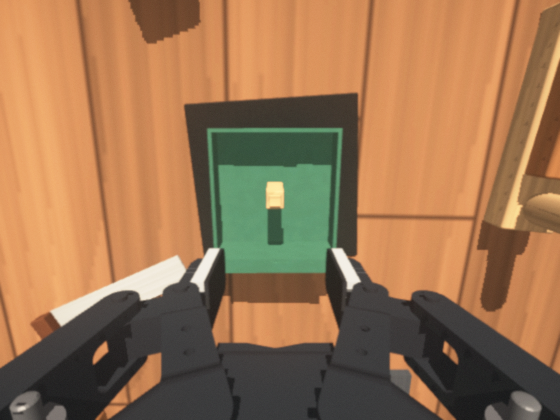

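Bin stands squarely on the mat (rims columns 208–342, rows 128–272, post at (275,195)), released. Next: above collar_70, measured with the wrist camera.

```bash
python3 -m creep '[{"x":0.005,"y":0,"z":0.05,"ax":0,"ay":0,"az":0},{"x":0.005,"y":0,"z":0.1,"ax":0,"ay":0,"az":0},{"x":0.005,"y":0,"z":0.15,"ax":0,"ay":0,"az":0},{"x":0.005,"y":0,"z":0.2,"ax":0,"ay":0,"az":0},{"x":0.005,"y":0,"z":0.25,"ax":0,"ay":0,"az":0},{"x":0.005,"y":0,"z":0.28,"ax":0,"ay":0,"az":0},{"x":0.005,"y":0,"z":0.28,"ax":0,"ay":0,"az":0},{"x":0.005,"y":0,"z":0.28,"ax":0,"ay":0,"az":0}]' 0.0854
python3 - <<'E'
from m import *
im,d,p,W=snap("wrist","w3"); rings(im,d,p,W)
im,d,p,W=snap("top"); rings(im,d,p,W)
E
python3 w.py 0.4745 0.176 0.03
```

```text
t: 10.1
ee_pos: [0.4735, 0.1769, 0.2254]
tool_rot: [-1.571, -0.016, 0.018]
contact_force: [0.4, 0.2, 0.0]
gripper_width: 0.0853
blob [354, 0, 60, 66, 2416] centre 0.5826 0.3441 diam circ 63.3 diam area 61.9 z 0.0118
blob [249, 158, 58, 59, 2196] centre 0.4749 0.1774 diam circ 70.5 diam area 69.3 z 0.0119
blob [373, 199, 39, 38, 737] centre 0.6153 0.1426 diam circ 49.0 diam area 46.7 z 0.0112
blob [238, 177, 18, 17, 150] centre 0.6161 0.1407 diam circ 47.1 diam area 45.4 z 0.0104
blob [162, 189, 23, 20, 279] centre 0.5818 0.3441 diam circ 65.0 diam area 58.0 z 0.0106
tool shift [0.0006 0.1962 0.    ] TCP [0.4739 0.1759 0.2262] jaw yaw deg 1.13 t 10.2
```

View pics/w3.png

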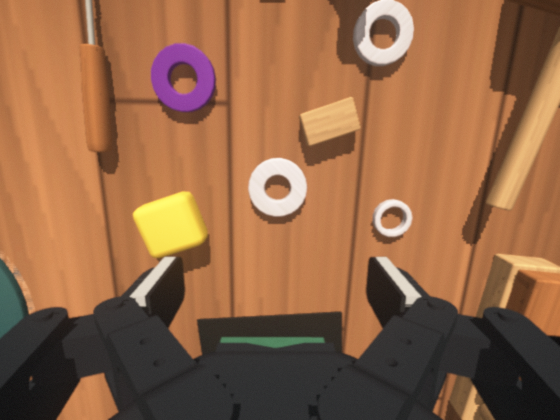

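Collar_70 is at (277,187), the silver choice; purple (183,77) is the look-alike. Descend around it and grip.

```bash
python3 -m creep '[{"x":0.001,"y":0.05,"z":0.001,"ax":0,"ay":0,"az":0},{"x":0.001,"y":0.1,"z":0.001,"ax":0,"ay":0,"az":0},{"x":0.001,"y":0.15,"z":0.001,"ax":0,"ay":0,"az":0},{"x":0.001,"y":0.19,"z":0.001,"ax":0,"ay":0,"az":0},{"x":0.001,"y":0.21,"z":0.001,"ax":0,"ay":0,"az":0},{"x":0.001,"y":0.22,"z":0.001,"ax":0,"ay":0,"az":0},{"x":0.001,"y":0.225,"z":0.001,"ax":0,"ay":0,"az":0},{"x":0.001,"y":0.228,"z":0.001,"ax":0,"ay":0,"az":0},{"x":0.001,"y":0.231,"z":0.001,"ax":0,"ay":0,"az":0},{"x":0.001,"y":0.231,"z":0.001,"ax":0,"ay":0,"az":0}]' 0.0854 40
python3 -m creep '[{"x":0,"y":0,"z":0,"ax":0,"ay":0,"az":0},{"x":0,"y":0,"z":0,"ax":0,"ay":0,"az":0},{"x":0,"y":0,"z":0,"ax":0,"ay":0,"az":0},{"x":0,"y":0,"z":0,"ax":0,"ay":0,"az":0}]' 0.06 40
```

```text
t: 11.2
ee_pos: [0.4752, 0.177, -0.0043]
tool_rot: [-1.57, -0.016, 0.015]
contact_force: [-0.5, 0.8, 0.5]
gripper_width: 0.0855
t: 11.6
ee_pos: [0.4757, 0.1771, -0.0028]
tool_rot: [-1.57, -0.017, 0.014]
contact_force: [-6.5, -2.4, 13.2]
gripper_width: 0.0684
```

```bash
python3 -m creep '[{"x":0,"y":-0.03,"z":0,"ax":0,"ay":0,"az":0},{"x":0,"y":-0.08,"z":0,"ax":0,"ay":0,"az":0},{"x":0,"y":-0.13,"z":0,"ax":0,"ay":0,"az":0},{"x":0,"y":-0.15,"z":-0.03,"ax":0,"ay":0,"az":0},{"x":0,"y":-0.15,"z":-0.08,"ax":0,"ay":0,"az":0},{"x":0,"y":-0.15,"z":-0.13,"ax":0,"ay":0,"az":0},{"x":0,"y":-0.15,"z":-0.18,"ax":0,"ay":0,"az":0},{"x":0,"y":-0.15,"z":-0.23,"ax":0,"ay":0,"az":0},{"x":0,"y":-0.15,"z":-0.265,"ax":0,"ay":0,"az":0},{"x":0,"y":-0.15,"z":-0.282,"ax":0,"ay":0,"az":0},{"x":0,"y":-0.15,"z":-0.282,"ax":0,"ay":0,"az":0}]' 0.06 40
python3 - <<'E'
from h import *
snap("wrist","w4")
E
python3 w.py 0.4753 -0.105 0.01
```

```text
t: 12.7
ee_pos: [0.4809, -0.1068, 0.1472]
tool_rot: [-1.57, -0.015, 0.012]
contact_force: [-0.1, 0.5, -0.5]
gripper_width: 0.0681
tool shift [-0.0059  0.1372  0.0006] TCP [ 0.4809 -0.1056  0.1472] jaw yaw deg 1.03 t 12.75
```

View pics/w4.png

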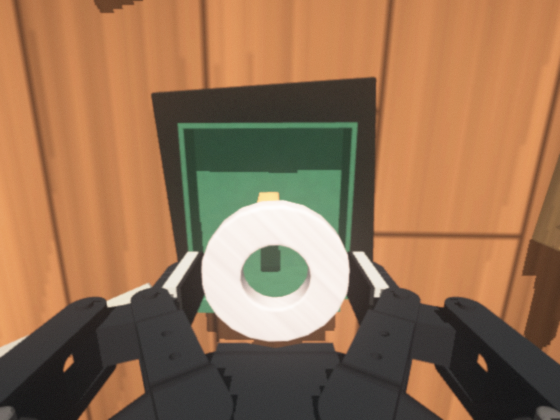

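Ring is held level with centre at (275,270), post behind it at (268,197). Correct x by -5.5 mm and lower.

```bash
python3 -m creep '[{"x":-0.0055,"y":0.01,"z":0,"ax":0,"ay":0,"az":0},{"x":-0.0055,"y":0.04,"z":0,"ax":0,"ay":0,"az":0},{"x":-0.0055,"y":0.06,"z":0,"ax":0,"ay":0,"az":0},{"x":-0.0055,"y":0.08,"z":0,"ax":0,"ay":0,"az":0},{"x":-0.0055,"y":0.095,"z":0,"ax":0,"ay":0,"az":0},{"x":-0.0055,"y":0.11,"z":0,"ax":0,"ay":0,"az":0},{"x":-0.0055,"y":0.12,"z":0,"ax":0,"ay":0,"az":0},{"x":-0.0055,"y":0.127,"z":0,"ax":0,"ay":0,"az":0},{"x":-0.0055,"y":0.131,"z":0,"ax":0,"ay":0,"az":0},{"x":-0.0055,"y":0.134,"z":0,"ax":0,"ay":0,"az":0},{"x":-0.0055,"y":0.134,"z":0,"ax":0,"ay":0,"az":0}]' 0.06 40
python3 w.py 0.4753 -0.105 0.01
```

```text
t: 13.85
ee_pos: [0.4758, -0.1056, 0.0132]
tool_rot: [-1.57, -0.016, 0.012]
contact_force: [0.9, 0.4, -0.9]
gripper_width: 0.0679
tool shift [-0.0005  0.0032  0.0006] TCP [ 0.4758 -0.1056  0.0132] jaw yaw deg 1.02 t 13.85
```

```bash
python3 -m creep '[{"x":0,"y":0.002,"z":0,"ax":0,"ay":0,"az":0},{"x":0,"y":0.004,"z":0,"ax":0,"ay":0,"az":0},{"x":0,"y":0.005,"z":0,"ax":0,"ay":0,"az":0},{"x":0,"y":0.005,"z":0,"ax":0,"ay":0,"az":0}]' 0.06 40
python3 -m creep '[{"x":0,"y":0,"z":0,"ax":0,"ay":0,"az":0},{"x":0,"y":0,"z":0,"ax":0,"ay":0,"az":0},{"x":0,"y":0,"z":0,"ax":0,"ay":0,"az":0}]' 0.083
python3 -m creep '[{"x":0,"y":-0.02,"z":0,"ax":0,"ay":0,"az":0},{"x":0,"y":-0.06,"z":0,"ax":0,"ay":0,"az":0},{"x":0,"y":-0.11,"z":0,"ax":0,"ay":0,"az":0},{"x":0,"y":-0.16,"z":0,"ax":0,"ay":0,"az":0},{"x":0,"y":-0.2,"z":0,"ax":0,"ay":0,"az":0},{"x":0,"y":-0.2,"z":0,"ax":0,"ay":0,"az":0}]' 0.083
cat > stack.py <<'E'
from h import *
def stack(c="wrist",save=None):
    im,d,p,W=snap(c,save); X=cloud(d,p,W); hsv=cv2.cvtColor(im,cv2.COLOR_RGB2HSV)
    m=(hsv[...,1]<70)&(hsv[...,2]>110)&(np.abs(X[...,0]-.475)<.06)&(np.abs(X[...,1]+.105)<.06)&(X[...,2]<.07)
    P=X[m]; z=np.percentile(P[:,2],90); t=P[P[:,2]>z-.006]; (cx,cy),r=cv2.minEnclosingCircle((t[:,:2]*1e3).astype(np.float32))
    A=np.c_[t[:,:2]-t[:,:2].mean(0),np.ones(len(t))]; k=np.linalg.lstsq(A,t[:,2],rcond=None)[0]
    print("top ring z pct",np.round(np.percentile(t[:,2],[10,50,90]),4),"centre",round(cx,1),round(cy,1),"diam",round(2*r,1),"tilt",np.round(k[:2],3))
    return im
E
python3 - <<'E'
from stack import *
from m import rings
stack("wrist","w5"); stack("top")
im,d,p,W=snap("top"); rings(im,d,p,W)
E
python3 w.py 0.582 0.344 0.23
```

```text
t: 14.25
ee_pos: [0.4757, -0.1056, 0.008]
tool_rot: [-1.57, -0.016, 0.012]
contact_force: [0.5, 0.1, -0.6]
gripper_width: 0.068
t: 14.55
ee_pos: [0.4758, -0.1056, 0.0082]
tool_rot: [-1.57, -0.016, 0.012]
contact_force: [-0.2, 0.7, -0.2]
gripper_width: 0.0829
t: 15.15
ee_pos: [0.4769, -0.1062, 0.2144]
tool_rot: [-1.572, -0.022, 0.006]
contact_force: [1.1, -0.1, -0.5]
gripper_width: 0.0829
top ring z pct [0.0189 0.02   0.0209] centre 475.6 -105.9 diam 69.9 tilt [-0.    -0.008]
top ring z pct [0.0182 0.0202 0.0235] centre 445.8 -106.1 diam 21.7 tilt [0.363 0.01 ]
blob [238, 177, 18, 17, 149] centre 0.6166 0.1405 diam circ 46.7 diam area 45.3 z 0.0103
blob [162, 189, 23, 22, 327] centre 0.5817 0.3437 diam circ 64.2 diam area 61.3 z 0.011
tool shift [ 0.1149 -0.0219  0.4478] TCP [ 0.4751 -0.1057  0.2074] jaw yaw deg 1.02 t 15.3
```

Collar_70 is home: its top is at z 0.020, as expected, and it is centred. Next is collar_62.

```bash
python3 -m creep '[{"x":0.012,"y":-0.01,"z":0.048,"ax":0,"ay":0,"az":0},{"x":0.024,"y":-0.02,"z":0.095,"ax":0,"ay":0,"az":0},{"x":0.036,"y":-0.02,"z":0.14,"ax":0,"ay":0,"az":0},{"x":0.048,"y":-0.02,"z":0.187,"ax":0,"ay":0,"az":0},{"x":0.06,"y":-0.02,"z":0.234,"ax":0,"ay":0,"az":0},{"x":0.072,"y":-0.02,"z":0.28,"ax":0,"ay":0,"az":0},{"x":0.084,"y":-0.02,"z":0.327,"ax":0,"ay":0,"az":0},{"x":0.096,"y":-0.02,"z":0.374,"ax":0,"ay":0,"az":0},{"x":0.108,"y":-0.02,"z":0.42,"ax":0,"ay":0,"az":0},{"x":0.115,"y":-0.02,"z":0.448,"ax":0,"ay":0,"az":0},{"x":0.115,"y":-0.02,"z":0.448,"ax":0,"ay":0,"az":0},{"x":0.115,"y":-0.02,"z":0.448,"ax":0,"ay":0,"az":0}]' 0.08
python3 - <<'E'
from m import *
im,d,p,W=snap("wrist","w6"); rings(im,d,p,W)
E
python3 w.py 0.5824 0.344 -0.004
```

```text
t: 16.5
ee_pos: [0.5816, 0.3444, 0.2258]
tool_rot: [-1.571, -0.014, 0.015]
contact_force: [0.7, -1.1, -0.2]
gripper_width: 0.0801
blob [223, 39, 49, 25, 197] centre 0.5479 0.4971 diam circ 52.4 diam area 29.0 z 0.0187
blob [252, 160, 52, 52, 1629] centre 0.5832 0.346 diam circ 62.8 diam area 61.5 z 0.0119
blob [283, 316, 34, 30, 536] centre 0.6167 0.1463 diam circ 50.3 diam area 45.6 z 0.0105
tool shift [0.0007 0.2304 0.0003] TCP [0.5817 0.3437 0.2264] jaw yaw deg 1.03 t 16.55
```

```bash
python3 -m creep '[{"x":0.001,"y":0.05,"z":0.0015,"ax":0,"ay":0,"az":0},{"x":0.001,"y":0.1,"z":0.0015,"ax":0,"ay":0,"az":0},{"x":0.001,"y":0.15,"z":0.0015,"ax":0,"ay":0,"az":0},{"x":0.001,"y":0.19,"z":0.0015,"ax":0,"ay":0,"az":0},{"x":0.001,"y":0.21,"z":0.0015,"ax":0,"ay":0,"az":0},{"x":0.001,"y":0.22,"z":0.0015,"ax":0,"ay":0,"az":0},{"x":0.001,"y":0.224,"z":0.0015,"ax":0,"ay":0,"az":0},{"x":0.001,"y":0.227,"z":0.0015,"ax":0,"ay":0,"az":0},{"x":0.001,"y":0.227,"z":0.0015,"ax":0,"ay":0,"az":0},{"x":0.001,"y":0.227,"z":0.0015,"ax":0,"ay":0,"az":0}]' 0.08 40
python3 -m creep '[{"x":0,"y":0,"z":0,"ax":0,"ay":0,"az":0},{"x":0,"y":0,"z":0,"ax":0,"ay":0,"az":0},{"x":0,"y":0,"z":0,"ax":0,"ay":0,"az":0},{"x":0,"y":0,"z":0,"ax":0,"ay":0,"az":0}]' 0.05 40
```

```text
t: 17.55
ee_pos: [0.5832, 0.3454, 0.0006]
tool_rot: [-1.57, -0.015, 0.013]
contact_force: [-0.9, 0.2, 0.3]
gripper_width: 0.0804
t: 17.95
ee_pos: [0.5836, 0.3457, 0.0024]
tool_rot: [-1.57, -0.016, 0.012]
contact_force: [-3.5, -2.8, 10.8]
gripper_width: 0.0595
```

```bash
python3 -m creep '[{"x":0,"y":-0.03,"z":0,"ax":0,"ay":0,"az":0},{"x":0,"y":-0.07,"z":0,"ax":0,"ay":0,"az":0},{"x":0,"y":-0.12,"z":0,"ax":0,"ay":0,"az":0},{"x":-0.005,"y":-0.15,"z":-0.02,"ax":0,"ay":0,"az":0},{"x":-0.015,"y":-0.15,"z":-0.06,"ax":0,"ay":0,"az":0},{"x":-0.028,"y":-0.15,"z":-0.107,"ax":0,"ay":0,"az":0},{"x":-0.04,"y":-0.15,"z":-0.154,"ax":0,"ay":0,"az":0},{"x":-0.052,"y":-0.15,"z":-0.2,"ax":0,"ay":0,"az":0},{"x":-0.064,"y":-0.15,"z":-0.247,"ax":0,"ay":0,"az":0},{"x":-0.07,"y":-0.15,"z":-0.27,"ax":0,"ay":0,"az":0}]' 0.05 40
python3 w.py 0.4755 -0.1057 0.15
```

```text
t: 18.95
ee_pos: [0.5172, 0.0716, 0.1524]
tool_rot: [-1.57, -0.016, 0.01]
contact_force: [0.3, 0.8, -1.5]
gripper_width: 0.0591
tool shift [-0.0446  0.0021 -0.1766] TCP [0.5172 0.0716 0.1524] jaw yaw deg 0.94 t 18.95
```

```bash
python3 -m creep '[{"x":-0.01,"y":0,"z":-0.04,"ax":0,"ay":0,"az":0},{"x":-0.021,"y":0,"z":-0.085,"ax":0,"ay":0,"az":0},{"x":-0.032,"y":0,"z":-0.13,"ax":0,"ay":0,"az":0},{"x":-0.042,"y":0,"z":-0.165,"ax":0,"ay":0,"az":0},{"x":-0.0445,"y":0,"z":-0.1765,"ax":0,"ay":0,"az":0},{"x":-0.0445,"y":0,"z":-0.1765,"ax":0,"ay":0,"az":0},{"x":-0.0445,"y":0,"z":-0.1765,"ax":0,"ay":0,"az":0},{"x":-0.0445,"y":0,"z":-0.1765,"ax":0,"ay":0,"az":0}]' 0.05 40
python3 w.py 0.4755 -0.1057 0.024
python3 - <<'E'
from h import *
im,d,p,W=snap("wrist"); X=cloud(d,p,W); hsv=cv2.cvtColor(im,cv2.COLOR_RGB2HSV)
m=(hsv[...,1]<70)&(hsv[...,2]>110)&(np.abs(X[...,0]-.475)<.033)&(np.abs(X[...,1]+.105)<.04)&(X[...,2]>.13)
P=X[m]; print(len(P),np.round(P.min(0),4),np.round(P.max(0),4)); print(cv2.minEnclosingCircle((P[:,:2]*1e3).astype(np.float32)))
E
```

```text
t: 19.75
ee_pos: [0.4759, -0.1046, 0.1521]
tool_rot: [-1.57, -0.017, 0.011]
contact_force: [-0.1, -0.1, -0.2]
gripper_width: 0.0593
tool shift [-0.0009  0.1281 -0.0012] TCP [ 0.4759 -0.1046  0.1521] jaw yaw deg 1.01 t 19.75
10159 [ 0.442  -0.1358  0.1497] [ 0.508  -0.0739  0.2028]
((475.13751220703125, -101.84358978271484), 34.21590042114258)
```

```bash
python3 -m creep '[{"x":-0.0005,"y":0.03,"z":-0.001,"ax":0,"ay":0,"az":0},{"x":-0.0005,"y":0.055,"z":-0.001,"ax":0,"ay":0,"az":0},{"x":-0.0005,"y":0.075,"z":-0.001,"ax":0,"ay":0,"az":0},{"x":-0.0005,"y":0.09,"z":-0.001,"ax":0,"ay":0,"az":0},{"x":-0.0005,"y":0.105,"z":-0.001,"ax":0,"ay":0,"az":0},{"x":-0.0005,"y":0.115,"z":-0.001,"ax":0,"ay":0,"az":0},{"x":-0.0005,"y":0.122,"z":-0.001,"ax":0,"ay":0,"az":0},{"x":-0.0005,"y":0.126,"z":-0.001,"ax":0,"ay":0,"az":0},{"x":-0.0005,"y":0.128,"z":-0.001,"ax":0,"ay":0,"az":0},{"x":-0.0005,"y":0.128,"z":-0.001,"ax":0,"ay":0,"az":0}]' 0.05 40
```

```text
t: 20.8
ee_pos: [0.476, -0.1056, 0.0243]
tool_rot: [-1.57, -0.017, 0.011]
contact_force: [-0.8, -0.5, -1.0]
gripper_width: 0.059
```

```bash
python3 -m creep '[{"x":0,"y":0,"z":0,"ax":0,"ay":0,"az":0},{"x":0,"y":0,"z":0,"ax":0,"ay":0,"az":0},{"x":0,"y":0,"z":0,"ax":0,"ay":0,"az":0}]' 0.078
python3 -m creep '[{"x":0,"y":-0.02,"z":0,"ax":0,"ay":0,"az":0},{"x":0,"y":-0.06,"z":0,"ax":0,"ay":0,"az":0},{"x":0,"y":-0.11,"z":0,"ax":0,"ay":0,"az":0},{"x":0,"y":-0.16,"z":0,"ax":0,"ay":0,"az":0},{"x":0,"y":-0.19,"z":0,"ax":0,"ay":0,"az":0},{"x":0,"y":-0.19,"z":0,"ax":0,"ay":0,"az":0}]' 0.078
python3 - <<'E'
from stack import *
from m import rings
stack("wrist","w7")
im,d,p,W=snap("top"); rings(im,d,p,W)
E
python3 w.py 0.6165 0.141 0.23
```

```text
t: 21.1
ee_pos: [0.4762, -0.1056, 0.0247]
tool_rot: [-1.57, -0.017, 0.011]
contact_force: [-0.1, -0.2, 0.5]
gripper_width: 0.0781
t: 21.7
ee_pos: [0.4766, -0.1061, 0.2198]
tool_rot: [-1.572, -0.023, 0.005]
contact_force: [0.1, -0.3, -0.2]
gripper_width: 0.0776
top ring z pct [0.0309 0.032  0.033 ] centre 475.9 -105.5 diam 61.8 tilt [ 0.006 -0.007]
blob [238, 177, 18, 17, 150] centre 0.6166 0.1405 diam circ 46.8 diam area 45.4 z 0.0103
tool shift [ 0.1455 -0.0142  0.2442] TCP [ 0.4755 -0.1058  0.2149] jaw yaw deg 1.02 t 21.8
```

Collar_62 is home (top 0.032, centred). Next collar_46.

```bash
python3 -m creep '[{"x":0.025,"y":-0.01,"z":0.04,"ax":0,"ay":0,"az":0},{"x":0.05,"y":-0.014,"z":0.082,"ax":0,"ay":0,"az":0},{"x":0.075,"y":-0.014,"z":0.125,"ax":0,"ay":0,"az":0},{"x":0.1,"y":-0.014,"z":0.167,"ax":0,"ay":0,"az":0},{"x":0.125,"y":-0.014,"z":0.21,"ax":0,"ay":0,"az":0},{"x":0.1455,"y":-0.014,"z":0.244,"ax":0,"ay":0,"az":0},{"x":0.1455,"y":-0.014,"z":0.244,"ax":0,"ay":0,"az":0},{"x":0.1455,"y":-0.014,"z":0.244,"ax":0,"ay":0,"az":0}]' 0.065
python3 - <<'E'
from m import *
im,d,p,W=snap("wrist","w8"); rings(im,d,p,W)
E
python3 w.py 0.6165 0.141 0.003
```

```text
t: 22.6
ee_pos: [0.6161, 0.1413, 0.2275]
tool_rot: [-1.571, -0.017, 0.013]
contact_force: [-0.1, 0.3, -0.2]
gripper_width: 0.0651
blob [258, 167, 38, 39, 672] centre 0.6176 0.1424 diam circ 46.6 diam area 45.5 z 0.0116
tool shift [-2.000e-04  2.252e-01  6.000e-04] TCP [0.616  0.1405 0.2282] jaw yaw deg 1.04 t 22.65
```

```bash
python3 -m creep '[{"x":0.001,"y":0.05,"z":0.001,"ax":0,"ay":0,"az":0},{"x":0.001,"y":0.1,"z":0.001,"ax":0,"ay":0,"az":0},{"x":0.001,"y":0.15,"z":0.001,"ax":0,"ay":0,"az":0},{"x":0.001,"y":0.19,"z":0.001,"ax":0,"ay":0,"az":0},{"x":0.001,"y":0.21,"z":0.001,"ax":0,"ay":0,"az":0},{"x":0.001,"y":0.218,"z":0.001,"ax":0,"ay":0,"az":0},{"x":0.001,"y":0.222,"z":0.001,"ax":0,"ay":0,"az":0},{"x":0.001,"y":0.223,"z":0.001,"ax":0,"ay":0,"az":0},{"x":0.001,"y":0.223,"z":0.001,"ax":0,"ay":0,"az":0}]' 0.065 40
python3 -m creep '[{"x":0,"y":0,"z":0,"ax":0,"ay":0,"az":0},{"x":0,"y":0,"z":0,"ax":0,"ay":0,"az":0},{"x":0,"y":0,"z":0,"ax":0,"ay":0,"az":0},{"x":0,"y":0,"z":0,"ax":0,"ay":0,"az":0}]' 0.035 40
```

```text
t: 23.55
ee_pos: [0.6183, 0.1414, 0.0066]
tool_rot: [-1.571, -0.018, 0.01]
contact_force: [-0.2, 0.0, 0.2]
gripper_width: 0.0648
t: 23.95
ee_pos: [0.619, 0.1414, 0.0083]
tool_rot: [-1.571, -0.019, 0.009]
contact_force: [-3.9, -1.4, 10.6]
gripper_width: 0.042
```

```bash
python3 -m creep '[{"x":0,"y":-0.03,"z":0,"ax":0,"ay":0,"az":0},{"x":0,"y":-0.07,"z":0,"ax":0,"ay":0,"az":0},{"x":0,"y":-0.12,"z":0,"ax":0,"ay":0,"az":0},{"x":-0.015,"y":-0.145,"z":-0.025,"ax":0,"ay":0,"az":0},{"x":-0.04,"y":-0.145,"z":-0.065,"ax":0,"ay":0,"az":0},{"x":-0.065,"y":-0.145,"z":-0.107,"ax":0,"ay":0,"az":0},{"x":-0.09,"y":-0.145,"z":-0.149,"ax":0,"ay":0,"az":0},{"x":-0.115,"y":-0.145,"z":-0.19,"ax":0,"ay":0,"az":0},{"x":-0.138,"y":-0.145,"z":-0.228,"ax":0,"ay":0,"az":0},{"x":-0.148,"y":-0.145,"z":-0.2445,"ax":0,"ay":0,"az":0},{"x":-0.148,"y":-0.145,"z":-0.2445,"ax":0,"ay":0,"az":0},{"x":-0.148,"y":-0.145,"z":-0.2445,"ax":0,"ay":0,"az":0}]' 0.035 40
python3 w.py 0.4755 -0.1055 0.042
python3 - <<'E'
from h import *
im,d,p,W=snap("wrist"); X=cloud(d,p,W); hsv=cv2.cvtColor(im,cv2.COLOR_RGB2HSV)
m=(hsv[...,1]<70)&(hsv[...,2]>110)&(np.abs(X[...,0]-.475)<.015)&(np.abs(X[...,1]+.105)<.04)&(X[...,2]>.12)
P=X[m]; print(len(P),np.round(P.min(0),4),np.round(P.max(0),4))
E
```

```text
t: 25.15
ee_pos: [0.4745, -0.1058, 0.1529]
tool_rot: [-1.571, -0.02, 0.007]
contact_force: [0.7, -0.6, -0.4]
gripper_width: 0.0422
tool shift [1.000e-04 1.109e-01 3.000e-04] TCP [ 0.4745 -0.1058  0.1529] jaw yaw deg 0.98 t 25.15
2624 [ 0.46   -0.1281  0.144 ] [ 0.49   -0.0826  0.1582]
```

```bash
python3 -m creep '[{"x":0,"y":0.03,"z":0,"ax":0,"ay":0,"az":0},{"x":0,"y":0.05,"z":0,"ax":0,"ay":0,"az":0},{"x":0,"y":0.065,"z":0,"ax":0,"ay":0,"az":0},{"x":0,"y":0.08,"z":0,"ax":0,"ay":0,"az":0},{"x":0,"y":0.09,"z":0,"ax":0,"ay":0,"az":0},{"x":0,"y":0.1,"z":0,"ax":0,"ay":0,"az":0},{"x":0,"y":0.106,"z":0,"ax":0,"ay":0,"az":0},{"x":0,"y":0.11,"z":0,"ax":0,"ay":0,"az":0},{"x":0,"y":0.11,"z":0,"ax":0,"ay":0,"az":0}]' 0.035 40
```

```text
t: 26.1
ee_pos: [0.4755, -0.1054, 0.0424]
tool_rot: [-1.57, -0.02, 0.008]
contact_force: [-0.2, 0.4, -0.4]
gripper_width: 0.042
```

```bash
python3 -m creep '[{"x":0,"y":0,"z":0,"ax":0,"ay":0,"az":0},{"x":0,"y":0,"z":0,"ax":0,"ay":0,"az":0},{"x":0,"y":0,"z":0,"ax":0,"ay":0,"az":0}]' 0.065
python3 -m creep '[{"x":0,"y":-0.02,"z":0,"ax":0,"ay":0,"az":0},{"x":0,"y":-0.06,"z":0,"ax":0,"ay":0,"az":0},{"x":0,"y":-0.11,"z":0,"ax":0,"ay":0,"az":0},{"x":0,"y":-0.16,"z":0,"ax":0,"ay":0,"az":0},{"x":0,"y":-0.19,"z":0,"ax":0,"ay":0,"az":0},{"x":0,"y":-0.19,"z":0,"ax":0,"ay":0,"az":0}]' 0.05
python3 - <<'E'
from stack import *
from binm import *
stack("wrist","w9"); binmeas()
im,d,p,W=snap("top"); rings(im,d,p,W)
X=cloud(d,p,W)
for lo,hi in ((.183,.2),(.152,.168)):
  q=X[(X[...,2]>lo)&(X[...,2]<hi)&(X[...,1]<-.35)&(X[...,1]>-.46)&(X[...,0]>.33)&(X[...,0]<.66)]; print("panel/rail",len(q),np.polyfit(q[:,0]-.5,q[:,1],1),np.round(np.percentile(q,[2,50,98],axis=0),4).tolist())
E
```

```text
t: 26.4
ee_pos: [0.4757, -0.1054, 0.0429]
tool_rot: [-1.571, -0.02, 0.008]
contact_force: [0.6, 0.1, 0.6]
gripper_width: 0.065
t: 27.0
ee_pos: [0.4754, -0.1058, 0.2381]
tool_rot: [-1.573, -0.026, 0.002]
contact_force: [0.8, 0.4, -1.0]
gripper_width: 0.05
top ring z pct [0.0424 0.0438 0.0448] centre 475.4 -105.1 diam 45.9 tilt [ 0.004 -0.012]
z percentiles [0.0064 0.0074 0.0093 0.0636 0.065 ]
backwall/lip top n 1461
[ 0.4212 -0.1892  0.0574] [ 0.535  -0.0962  0.2405] slope [ 0.02042272 -0.18863063]
rims n 1370 x [0.4036 0.5451] y [-0.1742 -0.0346]
post? [538, 112, 22, 63, 733] [ 0.7586 -0.0569  0.0646] rect ((755.6033325195312, -49.50617218017578), (21.83574104309082, 64.10713195800781), 13.464691162109375)
post? [266, 187, 17, 18, 302] [ 0.4749 -0.1048  0.0697] rect ((474.99066162109375, -105.78241729736328), (16.748207092285156, 17.30927276611328), 0.5234771370887756)
post? [533, 191, 27, 37, 415] [ 0.7577 -0.1115  0.0705] rect ((763.0195922851562, -113.86727142333984), (37.51124954223633, 17.470434188842773), 80.43077087402344)
panel/rail 351 [ 0.02224928 -0.42340242] [[0.3372, -0.4296, 0.1832], [0.5032, -0.4235, 0.1882], [0.6505, -0.4186, 0.1937]]
panel/rail 625 [ 0.02483674 -0.41136142] [[0.3388, -0.4265, 0.1523], [0.496, -0.4174, 0.1589], [0.6519, -0.3957, 0.1673]]
```

View pics/w9.png

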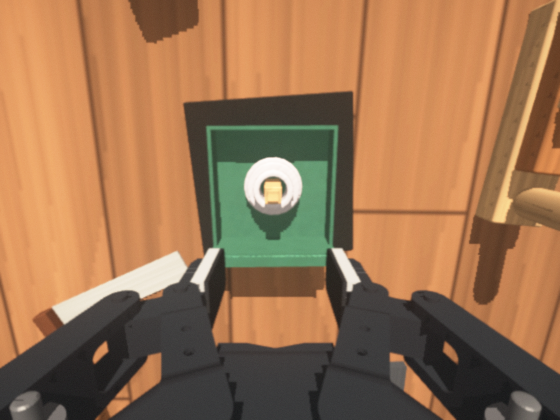

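All three collars are on the post at (272,186): top ring z is 0.044, centred. Now straighten the tool and take hold of the exposed post top.

```bash
cat > al.py <<'E'
from h import *
import sys
T=pose(); y=np.radians(float(sys.argv[1])); D=np.c_[[np.cos(y),np.sin(y),0],[0,0,-1],[-np.sin(y),np.cos(y),0]]
print("turn deg",np.round(np.degrees(R.from_matrix(T[:3,:3].T@D).as_rotvec()),2))
E
python3 al.py 1.2; python3 w.py 0.4754 -0.1050 0.10
```

```text
turn deg [-0.02 -0.18  0.41]
tool shift [0.0005 0.1321 0.0003] TCP [ 0.474  -0.1054  0.2321] jaw yaw deg 1.02 t 27.15
```

```bash
python3 -m creep '[{"x":0.0005,"y":0.05,"z":0,"ax":0,"ay":-0.2,"az":0.4},{"x":0.0005,"y":0.09,"z":0,"ax":0,"ay":-0.2,"az":0.4},{"x":0.0005,"y":0.12,"z":0,"ax":0,"ay":-0.2,"az":0.4},{"x":0.0005,"y":0.132,"z":0,"ax":0,"ay":-0.2,"az":0.4},{"x":0.0005,"y":0.132,"z":0,"ax":0,"ay":-0.2,"az":0.4},{"x":0.0005,"y":0.132,"z":0,"ax":0,"ay":-0.2,"az":0.4}]' 0.045 90
python3 w.py 0.4754 -0.1050 0.049; python3 al.py 1.2
```

```text
t: 27.75
ee_pos: [0.4758, -0.1055, 0.1011]
tool_rot: [-1.571, -0.018, 0.016]
contact_force: [-0.4, 0.9, 0.4]
gripper_width: 0.0449
tool shift [-0.0005  0.0521  0.0005] TCP [ 0.4758 -0.1055  0.1011] jaw yaw deg 1.22 t 27.75
turn deg [-0.    0.02  0.06]
```

```bash
python3 -m creep '[{"x":-0.0005,"y":0.02,"z":0.0005,"ax":0,"ay":0,"az":0},{"x":-0.0005,"y":0.035,"z":0.0005,"ax":0,"ay":0,"az":0},{"x":-0.0005,"y":0.045,"z":0.0005,"ax":0,"ay":0,"az":0},{"x":-0.0005,"y":0.051,"z":0.0005,"ax":0,"ay":0,"az":0},{"x":-0.0005,"y":0.051,"z":0.0005,"ax":0,"ay":0,"az":0},{"x":-0.0005,"y":0.051,"z":0.0005,"ax":0,"ay":0,"az":0}]' 0.045 90
python3 -m creep '[{"x":0,"y":0,"z":0,"ax":0,"ay":0,"az":0},{"x":0,"y":0,"z":0,"ax":0,"ay":0,"az":0},{"x":0,"y":0,"z":0,"ax":0,"ay":0,"az":0},{"x":0,"y":0,"z":0,"ax":0,"ay":0,"az":0},{"x":0,"y":0,"z":0,"ax":0,"ay":0,"az":0}]' 0.0 90
```

```text
t: 28.35
ee_pos: [0.4756, -0.1051, 0.0506]
tool_rot: [-1.571, -0.018, 0.016]
contact_force: [0.1, 0.4, -0.1]
gripper_width: 0.0452
t: 28.85
ee_pos: [0.476, -0.1052, 0.0516]
tool_rot: [-1.571, -0.019, 0.015]
contact_force: [-2.4, 1.0, 6.3]
gripper_width: 0.0158
```

```bash
python3 -m creep '[{"x":0,"y":-0.005,"z":0,"ax":0,"ay":0,"az":0},{"x":0,"y":-0.015,"z":0,"ax":0,"ay":0,"az":0},{"x":0,"y":-0.03,"z":0,"ax":0,"ay":0,"az":0},{"x":0,"y":-0.05,"z":0,"ax":0,"ay":0,"az":0},{"x":0,"y":-0.075,"z":0,"ax":0,"ay":0,"az":0},{"x":0,"y":-0.1,"z":0,"ax":0,"ay":0,"az":0},{"x":0,"y":-0.125,"z":0,"ax":0,"ay":0,"az":0},{"x":0,"y":-0.145,"z":0,"ax":0,"ay":0,"az":0},{"x":0,"y":-0.153,"z":0,"ax":0,"ay":0,"az":0},{"x":0,"y":-0.153,"z":0,"ax":0,"ay":0,"az":0},{"x":0,"y":-0.153,"z":0,"ax":0,"ay":0,"az":0}]' 0.0 90
python3 - <<'E'
from h import *
snap("wrist","w10"); snap("side","s2")
im,d,p,W=snap("wrist"); X=cloud(d,p,W); hsv=cv2.cvtColor(im,cv2.COLOR_RGB2HSV)
P=X[(hsv[...,0]>50)&(hsv[...,0]<95)&(hsv[...,1]>80)]; P=P[np.isfinite(P[:,2])&(np.abs(P[:,0]-.476)<.08)&(np.abs(P[:,1]+.105)<.09)]
print(np.round(np.percentile(P[:,2],[1,10,50,90,99]),4)); f=P[P[:,2]<np.percentile(P[:,2],10)+.006]; A=np.c_[f[:,:2]-f[:,:2].mean(0),np.ones(len(f))]; print("floor tilt",np.linalg.lstsq(A,f[:,2],rcond=None)[0],np.round(f.min(0),3),np.round(f.max(0),3))
a=cv2.imread("pics/w10.png");b=cv2.imread("pics/s2.png"); cv2.imwrite("pics/c10.png",np.hstack([a[150:,130:430],b[120:390,250:550]]))
E
python3 w.py 0.5241 -0.3202 0.199; python3 al.py 1.2
```

```text
t: 29.95
ee_pos: [0.4753, -0.105, 0.2037]
tool_rot: [-1.571, -0.018, 0.016]
contact_force: [0.3, -0.2, -7.0]
gripper_width: 0.0159
[0.1584 0.1591 0.1601 0.192  0.193 ]
floor tilt [-0.00230198  0.00225107  0.15982286] [ 0.407 -0.174  0.158] [ 0.542 -0.038  0.165]
tool shift [ 0.0442  0.0045 -0.2162] TCP [ 0.4753 -0.105   0.2034] jaw yaw deg 1.22 t 30.1
turn deg [-0.    0.02  0.05]
```

View pics/c10.png

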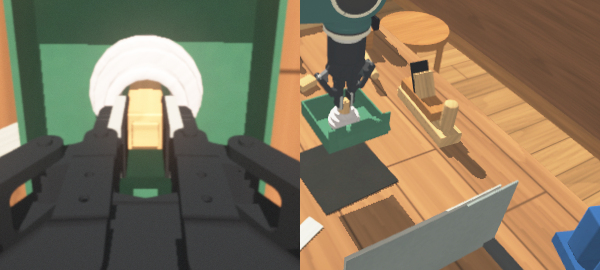

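Bin is held level with the rings on the post (left half, stack at (145,85); right half, bin at (345,120) above the mat). Carry it to above the rail position.

```bash
python3 -m creep '[{"x":0.005,"y":0,"z":-0.02,"ax":0,"ay":0,"az":0},{"x":0.012,"y":0,"z":-0.05,"ax":0,"ay":0,"az":0},{"x":0.02,"y":0,"z":-0.085,"ax":0,"ay":0,"az":0},{"x":0.028,"y":0,"z":-0.12,"ax":0,"ay":0,"az":0},{"x":0.036,"y":0,"z":-0.15,"ax":0,"ay":0,"az":0},{"x":0.04,"y":0,"z":-0.175,"ax":0,"ay":0,"az":0},{"x":0.043,"y":0,"z":-0.195,"ax":0,"ay":0,"az":0},{"x":0.044,"y":0,"z":-0.208,"ax":0,"ay":0,"az":0},{"x":0.044,"y":0,"z":-0.215,"ax":0,"ay":0,"az":0},{"x":0.044,"y":0,"z":-0.215,"ax":0,"ay":0,"az":0},{"x":0.044,"y":0,"z":-0.215,"ax":0,"ay":0,"az":0}]' 0.0 90
python3 w.py 0.5237 -0.3200 0.165; python3 al.py 1.2
python3 - <<'E'
from h import *
im,d,p,W=snap("side"); cv2.imwrite("pics/s3.png",cv2.resize(im[230:420,260:500,::-1],None,fx=3,fy=3,interpolation=cv2.INTER_CUBIC))
E
```

```text
t: 31.2
ee_pos: [0.5238, -0.3184, 0.2035]
tool_rot: [-1.57, -0.018, 0.016]
contact_force: [0.1, 0.8, -6.3]
gripper_width: 0.0161
tool shift [-0.0002  0.0385 -0.0016] TCP [ 0.5238 -0.3184  0.2035] jaw yaw deg 1.24 t 31.2
turn deg [-0.02  0.04  0.05]
```

View pics/s3.png

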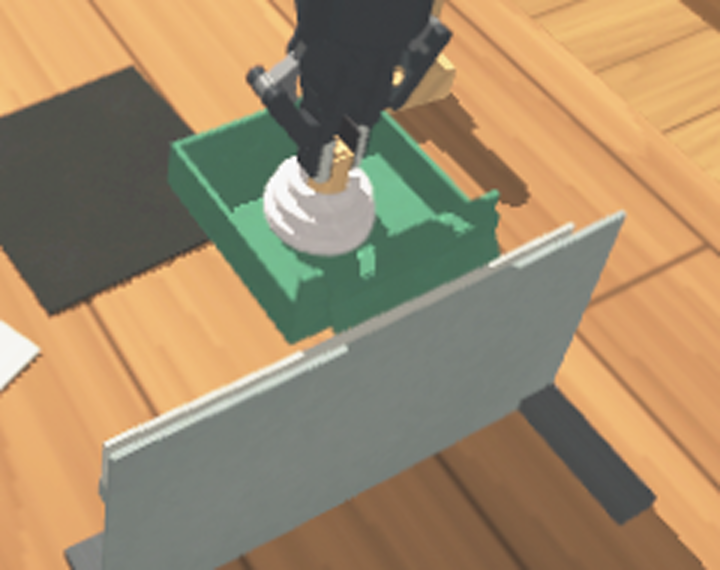

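Bin level above the trough, lip at (470,215) ahead of the panel's top edge. Lower gradually, watching the force.

```bash
python3 -m creep '[{"x":0,"y":0.005,"z":-0.001,"ax":0,"ay":0,"az":0},{"x":0,"y":0.01,"z":-0.001,"ax":0,"ay":0,"az":0},{"x":0,"y":0.015,"z":-0.001,"ax":0,"ay":0,"az":0},{"x":0,"y":0.02,"z":-0.001,"ax":0,"ay":0,"az":0},{"x":0,"y":0.025,"z":-0.001,"ax":0,"ay":0,"az":0},{"x":0,"y":0.03,"z":-0.001,"ax":0,"ay":0,"az":0},{"x":0,"y":0.035,"z":-0.001,"ax":0,"ay":0,"az":0},{"x":0,"y":0.035,"z":-0.001,"ax":0,"ay":0,"az":0}]' 0.0 90
```

```text
t: 32.05
ee_pos: [0.5237, -0.3191, 0.1676]
tool_rot: [-1.57, -0.017, 0.017]
contact_force: [-1.2, -0.2, -7.0]
gripper_width: 0.016
```

```bash
python3 -m creep '[{"x":0,"y":0.004,"z":0,"ax":0,"ay":0,"az":0},{"x":0,"y":0.008,"z":0,"ax":0,"ay":0,"az":0},{"x":0,"y":0.011,"z":0,"ax":0,"ay":0,"az":0},{"x":0,"y":0.014,"z":0,"ax":0,"ay":0,"az":0},{"x":0,"y":0.014,"z":0,"ax":0,"ay":0,"az":0}]' 0.0 90
```

```text
t: 32.55
ee_pos: [0.5237, -0.3198, 0.1535]
tool_rot: [-1.571, -0.017, 0.017]
contact_force: [0.1, -6.4, -3.9]
gripper_width: 0.0158
```

```bash
python3 -m creep '[{"x":0,"y":0.002,"z":-0.001,"ax":0,"ay":0,"az":0},{"x":0,"y":0.004,"z":-0.001,"ax":0,"ay":0,"az":0},{"x":0,"y":0.006,"z":-0.001,"ax":0,"ay":0,"az":0},{"x":0,"y":0.006,"z":-0.001,"ax":0,"ay":0,"az":0}]' 0.0 90
```

```text
t: 32.95
ee_pos: [0.5237, -0.3209, 0.1479]
tool_rot: [-1.572, -0.017, 0.016]
contact_force: [-1.6, 0.1, 2.8]
gripper_width: 0.0158
```

```bash
python3 -m creep '[{"x":0,"y":0.001,"z":0,"ax":0,"ay":0,"az":0},{"x":0,"y":0.002,"z":0,"ax":0,"ay":0,"az":0},{"x":0,"y":0.002,"z":0,"ax":0,"ay":0,"az":0}]' 0.0 90
python3 - <<'E'
from h import *
im,d,p,W=snap("side"); cv2.imwrite("pics/s4.png",cv2.resize(im[230:420,260:500,::-1],None,fx=3,fy=3,interpolation=cv2.INTER_CUBIC)); X=cloud(d,p,W)
np.save("s4.npy",X)
hsv=cv2.cvtColor(im,cv2.COLOR_RGB2HSV); g=(hsv[...,0]>50)&(hsv[...,0]<95)&(hsv[...,1]>80)&(X[...,1]<-.2)&(X[...,2]>.08)
P=X[g]; print(np.round(np.percentile(P,[1,50,99],axis=0),4))
f=P[(P[:,2]<np.percentile(P[:,2],10)+.008)&(P[:,1]>-.37)&(P[:,1]<-.26)]; k=np.linalg.lstsq(np.c_[f[:,:2]-f[:,:2].mean(0),np.ones(len(f))],f[:,2],rcond=None)[0]; print("floor",len(f),k)
E
```

```text
t: 33.25
ee_pos: [0.5237, -0.3205, 0.1467]
tool_rot: [-1.571, -0.018, 0.016]
contact_force: [-6.9, 5.9, 8.0]
gripper_width: 0.0156
[[ 0.3013 -0.4026  0.0979]
 [ 0.4832 -0.2995  0.4818]
 [ 0.5918 -0.2024  0.5449]]
floor 1084 [ 0.00183705 -0.0653751   0.10255891]
```

View pics/s4.png

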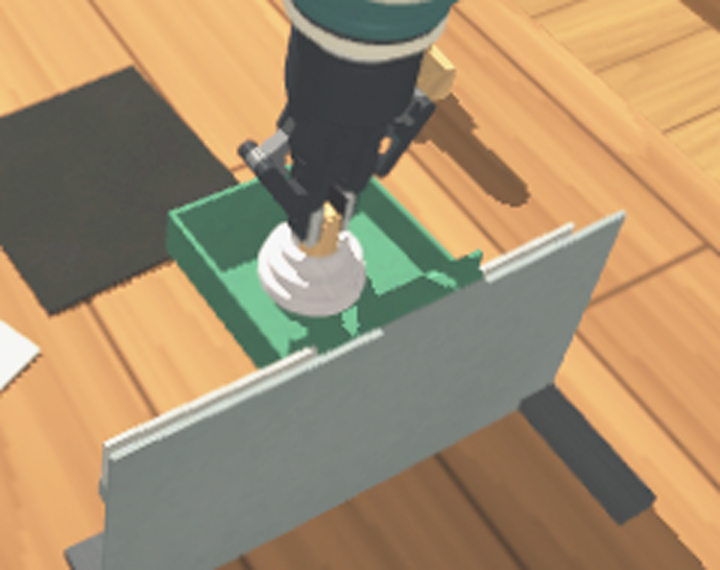

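The lip covers the rail between (315,350) and (485,270), the floor is at 0.1026 as it was at the start, and the load is supported. Ease off and release.

```bash
python3 -m creep '[{"x":0,"y":-0.0005,"z":0,"ax":0,"ay":0,"az":0},{"x":0,"y":-0.0005,"z":0,"ax":0,"ay":0,"az":0},{"x":0,"y":-0.0005,"z":0,"ax":0,"ay":0,"az":0}]' 0.025
python3 -m creep '[{"x":0,"y":0,"z":0,"ax":0,"ay":0,"az":0},{"x":0,"y":0,"z":0,"ax":0,"ay":0,"az":0},{"x":0,"y":0,"z":0,"ax":0,"ay":0,"az":0}]' 0.045
python3 -m creep '[{"x":0,"y":-0.02,"z":0,"ax":0,"ay":0,"az":0},{"x":0,"y":-0.05,"z":0,"ax":0,"ay":0,"az":0},{"x":0,"y":-0.09,"z":0,"ax":0,"ay":0,"az":0},{"x":0,"y":-0.13,"z":0.01,"ax":0,"ay":0,"az":0},{"x":0,"y":-0.15,"z":0.03,"ax":0,"ay":0,"az":0},{"x":0,"y":-0.15,"z":0.03,"ax":0,"ay":0,"az":0},{"x":0,"y":-0.15,"z":0.03,"ax":0,"ay":0,"az":0}]'
cat > chk.py <<'E'
from binm import *
import sys
im,X=binmeas(sys.argv[1]); hsv=cv2.cvtColor(im,cv2.COLOR_RGB2HSV)
c=np.array([.5235,-.3205])
m=(hsv[...,1]<70)&(hsv[...,2]>110)&(np.hypot(X[...,0]-c[0],X[...,1]-c[1])<.05)&(X[...,2]<.19); P=X[m]; z=np.percentile(P[:,2],90); t=P[P[:,2]>z-.006]
print("top ring z",np.round(np.percentile(t[:,2],[10,50,90]),4),"extent",np.round(t.min(0)[:2],4),np.round(t.max(0)[:2],4),"all rings",np.round(P.min(0),4),np.round(P.max(0),4))
g=(hsv[...,0]>50)&(hsv[...,0]<95)&(hsv[...,1]>80)
def tilt(a): k=np.linalg.lstsq(np.c_[a[:,:2]-a[:,:2].mean(0),np.ones(len(a))],a[:,2],rcond=None)[0]; return np.round(k,4),len(a)
P=X[g]; P=P[np.isfinite(P[:,2])]; fz=np.percentile(P[:,2],10)
print("floor tilt",tilt(P[P[:,2]<fz+.008]))
E
python3 chk.py w11
```

```text
t: 33.6
ee_pos: [0.5238, -0.3204, 0.1471]
tool_rot: [-1.571, -0.018, 0.016]
contact_force: [0.5, -0.0, -1.5]
gripper_width: 0.025
t: 33.9
ee_pos: [0.5238, -0.3204, 0.147]
tool_rot: [-1.571, -0.018, 0.016]
contact_force: [0.6, -0.7, 0.2]
gripper_width: 0.0453
t: 34.6
ee_pos: [0.5231, -0.2904, 0.2968]
tool_rot: [-1.571, -0.018, 0.017]
contact_force: [-0.6, -0.2, 0.1]
gripper_width: 0.045
z percentiles [0.0995 0.1014 0.1075 0.1637 0.165 ]
backwall/lip top n 1882
[ 0.4738 -0.4042  0.1514] [ 0.5774 -0.2829  0.3208] slope [-0.00986517 -0.38716313]
rims n 510 x [0.4529 0.5918] y [-0.3912 -0.2523]
post? [266, 224, 19, 19, 353] [ 0.5231 -0.3187  0.1641] rect ((523.1631469726562, -319.9046936035156), (17.340795516967773, 17.75096321105957), 1.191322684288025)
top ring z [0.1361 0.138  0.1399] extent [ 0.497  -0.3447] [ 0.5421 -0.3004] all rings [ 0.4851 -0.3651  0.0982] [ 0.5601 -0.2866  0.1644]
floor tilt (array([ 0.0005, -0.0738,  0.104 ]), 4057)
```

View pics/w11.png

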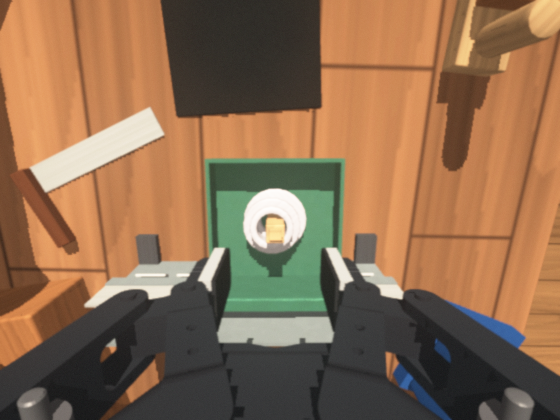

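The view shows the bin hung on the rail (rims columns 205–345), rings on the post at (275,222). Rim positions match the original hang within 1 mm. It leans 0.074 rad forward, which is inside the 0.15 limit. One final check for rest and for the bystanders, then hand in.

```bash
python3 -m creep '[{"x":0,"y":-0.02,"z":0.05,"ax":0,"ay":0,"az":0},{"x":0,"y":-0.02,"z":0.08,"ax":0,"ay":0,"az":0},{"x":0,"y":-0.02,"z":0.08,"ax":0,"ay":0,"az":0},{"x":0,"y":-0.02,"z":0.08,"ax":0,"ay":0,"az":0},{"x":0,"y":-0.02,"z":0.08,"ax":0,"ay":0,"az":0},{"x":0,"y":-0.02,"z":0.08,"ax":0,"ay":0,"az":0}]'
python3 chk.py w12
python3 - <<'E'
from h import *
im,d,p,W=snap("top"); X=cloud(d,p,W)
for n in "plane mallet square glue offcut chisel tape".split():
    r=bot.regions_of("top",n)
    if r: print(n,round(r[0]["conf"],2),np.round(np.nanmedian(X[r[0]["pixels"]],0),3))
bot.finish_job(); print(bot.state()["t"])
E
```

```text
t: 35.25
ee_pos: [0.521, -0.2115, 0.3149]
tool_rot: [-1.57, -0.015, 0.018]
contact_force: [0.2, -0.3, -0.1]
gripper_width: 0.0448
z percentiles [0.1006 0.1033 0.1074 0.1418 0.1531]
backwall/lip top n 45
[ 0.4983 -0.3898  0.1534] [ 0.5433 -0.1938  0.3956] slope [-1.95098687  0.67130605]
rims n 464 x [0.4556 0.5918] y [-0.3919 -0.3771]
post? [268, 288, 17, 17, 266] [ 0.5233 -0.3178  0.1641] rect ((523.3798828125, -319.9799499511719), (17.431852340698242, 17.92246437072754), 1.3781116008758545)
top ring z [0.1352 0.1376 0.14  ] extent [ 0.4977 -0.3448] [ 0.5423 -0.3002] all rings [ 0.485  -0.3689  0.0983] [ 0.5618 -0.2864  0.1659]
floor tilt (array([-0.0004, -0.0789,  0.1053]), 2789)
plane 0.66 [ 0.768 -0.019  0.065]
mallet 0.6 [0.531 0.252 0.021]
square 0.86 [ 0.194 -0.355  0.016]
glue 0.74 [0.541 0.496 0.097]
offcut 0.52 [0.529 0.252 0.021]
chisel 0.6 [0.275 0.276 0.022]
tape 0.68 [0.349 0.132 0.037]
the job is handed in; nothing more can be done
the job is handed in; nothing more can be done
```

I took the bin down and stood it on the mat. The three collars present (70, 62 and 46; no 54 was on the bench) went on the post, widest at the bottom. I then hung the loaded bin back on the rail and handed the job in at about 35 s.

**On the mat:** the ring tops measured 20, 32 and 44 mm above the bench, within 1 mm of fully home, and all were centred on the post.

**On the rail:** the rims and post came back within about 1 mm of where they hung at the start. The post and top ring did not move between the last two looks, and the arm is clear. I did not measure the lip edge's position behind the rail directly.

**Checks that disagreed:**
- **Lean:** the hung bin leans forward about 0.074–0.079 rad, where the description says nearly level; the limit is 0.15. I think the empty bin leaned the same way, but I didn't measure its tilt then.
- **Mallet and square:** in the last picture the network put the mallet on the offcut and the square about 95 mm from its first reading. I took both for detection errors: the square was only part-covered by the network's mask, and no move went near either. The other five bystanders read within 5 mm of their start.

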